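Clear the craft table

TASK

Clear up the craft table after the class: put every hand stamp into the yellow basket while it stands on the table, then hang the basket by its wooden handle on the hook of the steel stand, with the stamps in it. Stand every glue stick, cap up, in a hole of the wooden block, fully down; this can be done at any time. Do not tip the basket over, and leave everything else on the table where it is.

Things in the scene. Friction and masses are not known exactly. Their poses are not given: they have to be found in the camera images.
- basket: yellow plastic basket, loose, 150 (x) x 110 (y) x 55 mm high, walls and floor 4 mm, 0.3 kg. Two 12 mm wide straps rise from the middle of its long sides (at x = 0, y = +-52) and carry a rigid wooden handle bar across the basket along its y axis: bar 110 mm long, 14 mm thick (x), 22 mm high, underside 135 mm and top 157 mm above the basket's bottom. Origin: centre of the underside, z up.
- basket_handle (a point): middle of the underside of the basket's handle bar (on the basket's z axis, 135 mm above its bottom); axes as the basket
- hook_stand: fixed steel hook stand. Base plate 140 x 140 x 14 mm; round post 16 mm thick, red ball on top at 215 mm. At 200 mm height (axis) a round steel arm 10 mm thick runs from the post 140 mm along the stand's -x axis and ends in a short upturned tip whose top is 219 mm high, 146 mm from the post's axis. Origin: post's axis at table level.
- hook_seat (a point): the place on the top of the hook's arm where the handle bar should rest: 205 mm high, 105 mm from the post's axis; axes as the stand (the arm points to -x)
- rack: fixed light wood block, 68 (x) x 210 (y) x 45 mm high, with a row of four round holes along y, 50 mm apart, each 31 mm wide and 38 mm deep (floor 7 mm above the table). Origin: centre of the underside.
- rack_hole0 (a point): centre of the mouth of hole 0 of the wooden block, 45 mm above the table, at y = -75 mm in the block
- rack_hole1 (a point): centre of the mouth of hole 1 of the wooden block, 45 mm above the table, at y = -25 mm in the block
- rack_hole2 (a point): centre of the mouth of hole 2 of the wooden block, 45 mm above the table, at y = 25 mm in the block
- rack_hole3 (a point): centre of the mouth of hole 3 of the wooden block, 45 mm above the table, at y = 75 mm in the block
- glue0: glue stick: upright round stick 28 mm across, 90 mm tall, 40 g, white with blue band, blue cap at the top; origin: centre of its underside. May be absent.
- glue1: glue stick: upright round stick 28 mm across, 90 mm tall, 40 g, white with blue band, blue cap at the top; origin: centre of its underside. May be absent.
- glue2: glue stick: upright round stick 28 mm across, 90 mm tall, 40 g, white with blue band, blue cap at the top; origin: centre of its underside. May be absent.
- glue3: glue stick: upright round stick 28 mm across, 90 mm tall, 40 g, white with blue band, blue cap at the top; origin: centre of its underside. May be absent.
- stamp0: red hand stamp: heavy round foot 38 mm across and 20 mm high, with an upright wooden grip 20 mm across, up to 80 mm; 60 g; origin: centre of its underside. May be absent.
- stamp1: green hand stamp: heavy round foot 38 mm across and 20 mm high, with an upright wooden grip 20 mm across, up to 80 mm; 60 g; origin: centre of its underside. May be absent.
- stamp2: orange hand stamp: heavy round foot 38 mm across and 20 mm high, with an upright wooden grip 20 mm across, up to 80 mm; 60 g; origin: centre of its underside. May be absent.
- glue_bottle: bystander, leave alone: large white glue bottle, 66 mm across, 190 mm tall; origin: centre of its underside
- paste_jar: bystander, leave alone: small glass paste jar, 52 mm across, 55 mm tall; origin: centre of its underside
- tape: bystander, leave alone: roll of tape lying flat, 68 mm across, 20 mm high; origin: centre of its underside
- eraser: bystander, leave alone: white eraser, 42 x 20 x 12 mm; origin: centre of its underside
Not all that is in view belongs to the job. Leave any pink or purple look-alike of the stamp0 alone.

How it is judged:
On the way, in this order (a step that is already met when the one before it is completed fails the run):
1. all the hand stamps are in the basket, which stands on the table (x of stamp0 in the frame of basket between -0.072 and 0.072 m and y of stamp0 in the frame of basket between -0.054 and 0.054 m and z of stamp0 in the frame of basket between -0.01 and 0.05 m and x of stamp1 in the frame of basket between -0.072 and 0.072 m and y of stamp1 in the frame of basket between -0.054 and 0.054 m and z of stamp1 in the frame of basket between -0.01 and 0.05 m and x of stamp2 in the frame of basket between -0.072 and 0.072 m and y of stamp2 in the frame of basket between -0.054 and 0.054 m and z of stamp2 in the frame of basket between -0.01 and 0.05 m and height (world z) of basket below 0.015 m), for 0.2 s.
2. the basket hangs by its handle on the hook, let go, with the stamps in it (distance between basket_handle and hook_seat below 0.035 m and contact force between basket and hook_stand above 1.5 N and angle between basket's own z axis and vertical below 0.4 rad and linear speed of basket below 0.08 m/s and height (world z) of basket above 0.04 m and contact force between basket and the fingers below 0.01 N and x of stamp0 in the frame of basket between -0.072 and 0.072 m and y of stamp0 in the frame of basket between -0.054 and 0.054 m and z of stamp0 in the frame of basket between -0.01 and 0.05 m and x of stamp1 in the frame of basket between -0.072 and 0.072 m and y of stamp1 in the frame of basket between -0.054 and 0.054 m and z of stamp1 in the frame of basket between -0.01 and 0.05 m and x of stamp2 in the frame of basket between -0.072 and 0.072 m and y of stamp2 in the frame of basket between -0.054 and 0.054 m and z of stamp2 in the frame of basket between -0.01 and 0.05 m), for 0.3 s.
At the end, for the whole second after the job is handed in: Basket hangs still on the hook off the table, within 0.4 rad of upright, handle middle within 35 mm of the seat, all stamps inside; each glue stick stands cap up (0.15 rad) in a hole, within 6 mm of its centre, foot under 20 mm above the table; all let go and at rest (all of step 2 and (horizontal distance between glue0 and rack_hole0 below 0.006 m or horizontal distance between glue0 and rack_hole1 below 0.006 m or horizontal distance between glue0 and rack_hole2 below 0.006 m or horizontal distance between glue0 and rack_hole3 below 0.006 m) and z of each of glue0, glue1, glue2, glue3 in the frame of rack below 0.02 m and angle between each of glue0, glue1, glue2, glue3's own z axis and vertical below 0.15 rad and linear speed of each of glue0, glue1, glue2, glue3 below 0.04 m/s and (horizontal distance between glue1 and rack_hole0 below 0.006 m or horizontal distance between glue1 and rack_hole1 below 0.006 m or horizontal distance between glue1 and rack_hole2 below 0.006 m or horizontal distance between glue1 and rack_hole3 below 0.006 m) and (horizontal distance between glue2 and rack_hole0 below 0.006 m or horizontal distance between glue2 and rack_hole1 below 0.006 m or horizontal distance between glue2 and rack_hole2 below 0.006 m or horizontal distance between glue2 and rack_hole3 below 0.006 m) and (horizontal distance between glue3 and rack_hole0 below 0.006 m or horizontal distance between glue3 and rack_hole1 below 0.006 m or horizontal distance between glue3 and rack_hole2 below 0.006 m or horizontal distance between glue3 and rack_hole3 below 0.006 m)); the robot touches nothing.
It fails at once if the basket is tipped over (more than 0.9 rad) (angle between basket's own z axis and vertical above 0.9 rad).
It fails at once if one of the other things on the table is moved more than 40 mm (distance of any of glue_bottle, paste_jar, tape, eraser from where it was at the start of the episode above 0.04 m).
Of glue0, glue1, glue2, glue3 only 3 to 4 are there at a start; the rules pass over those that are not, and their reading is None.
Of stamp0, stamp1, stamp2 only 2 to 3 are there at a start; the rules pass over those that are not, and their reading is None.
At some moment in a run one of stamp0, stamp1, stamp2 may be knocked a few centimetres aside while the robot is not near it.
It also fails if it takes over 210 s, if anything falls off the work surface, if the arm or the gripper's body presses on something with over 40 N, if the wrist force passes 120 N, or if a joint passes its speed limit or range.

ROBOT

A 7-joint arm with a two-finger parallel gripper is mounted at the origin on the work surface. World frame = base frame: x ahead of the robot, y to its left, z up, the work surface at z = 0. Lengths are in m, angles in rad, forces in N, time in s.
With the tool pointing down it reaches from about 0.4 to 0.925 m from the base axis. Payload 4.1 kg.
Tool frame: the origin (TCP) lies at the very end of the fingers, on their centre line; the grasp point (between the pads) lies 19 mm behind it (grip_point_offset is the distance from the TCP to the grasp point, in m); z points along the fingers, y is the line along which they close (so a half turn about z gives the same grasp; the last joint's range is limited). The gripper opens to 85 mm and grips with 20 to 120 N. Pads are 22 mm wide; open, the fingers measure 114 mm over their backs; the gripper's body (76 mm by 85 mm) begins 54 mm behind the grasp point. The pads swing forward as they close: fully open they stand 13 mm farther back than shut.
Start: joints at [1.166, 0.398, 0.045, 1.537, -0.019, 1.207, -0.051], TCP at [0.196, -0.62, 0.199] pointing down, gripper open.
Joint ranges: [-2.82, 2.82], [-0.49, 2.23], [-1.37, 1.46], [0, 2.46], [-1.36, 4.5], [0.23, 2], [-2.94, 2.94]. Speed limits (rad/s): [2.57, 2.57, 3.14, 3.14, 3.14, 3.14, 3.14].

INTERFACE

Orientations are given as a 3x3 rotation matrix whose columns are the frame's x, y, z axes.
In Python, from station import read_state, camera, camera_model, hand_in, grip_point_offset gives the robot as it stands.
- The arm moves only by the tool step_arm, never from a script. Its argument "moves" is text: rows parted by semicolons, each of 7 numbers parted by spaces: the closure, from -1 (fully open) to 1 (shut), then the shift along the tool's x, y, z scaled (see below), then the turn, a rotation vector about the tool's x, y, z scaled (see below). In form: gripper x y z ax ay az; .... A call has exactly 10 rows; each row is the pose to reach, as a shift and turn from the pose commanded when the call began, along the tool's axes at that moment, turning the shorter way round; what a row does not reach only later rows make up. The controller multiplies each number of a shift by 0.12 m and each number of a turn by 360 degrees. A row lasts 1/8 s, in which the tool goes at most 62.5 mm and 10.7 degrees, less where a joint would pass 70% of its speed; a pose out of reach is approached as far as the arm can. A call with a number of a shift or a turn outside -1 to 1 is refused whole. A call with a gripper value outside its range is refused whole. The fingers move at their own pace and stop on an object; "newtons" is the grip in N (left out, the last holds). Time passes only in rows, so rows that repeat a pose let the fingers close, or fill a call up. It gives the time, the measured TCP pose, the force, the opening and the grip force at its end, in the units of the state.
- read_state(): the state, without advancing time (a new reading comes with each control period).
- camera(name): name is "side" or "top" or "wrist"; returns the picture (420x560x3 uint8, red, green, blue); there is no depth.
- camera_model(name): a dict with "fx", "fy", "cx", "cy" (pixels), "rvec" (rotation vector, rad) and "tvec" (3), from world to camera coordinates, as OpenCV has them. Camera axes: x right, y down, z forward; pixel columns grow to the right and rows downward; lengths in m; the calibration is good to about 2 mm. The wrist camera is an equidistant fisheye: a pixel r from the principal point sees the ray r / f radians off the axis. A picture is of the moment at which its call begins: read the wrist's pose just before it. camera_model takes no time and is no camera call; for the wrist camera it gives the pose at the moment of the call.
- hand_in(): hands the job in; it is judged then, once.
The state is a dict: "time": time; "joints": joint angles; "joint_vel": joint speeds; "effort": joint torques, N m; "eef_pos": TCP position; "ee_rot": TCP orientation; "wrist_force": force on the tool from outside, world axes, zero at the start; "ft_torque": the same for the moment, N m; "gripper_width": opening from 0.0 (shut) to 1.0 (fully open); "finger_force": force on a finger pad.
Only numpy, scipy, OpenCV 4.12 (cv2) and the standard library are available. Lean on these libraries where they do the work, as an engineer would, in place of code of your own. Each camera call takes 0.05 s, during which the arm holds its last target. There are 200 camera calls.

## Working session

There is one attempt and no reset: what is moved stays moved. The work goes in short steps, Python scripts to look and compute and a tool call to move; the robot and the scene stay as the last step left them, time stands still between calls to the robot, and variables do not carry over. Pictures are saved under pics/ and viewed, at most 14 in all, crops included, and the job is handed in when it is done.

Besides the shell and the picture viewer there is one more tool, called after "Emit:" by a JSON object that holds its "fn" and its "kwargs", one argument or row to a line. step_arm: Moves the arm, as the interface text tells. Shifts and turns lie within -1 to 1; 1 stands for 0.12 m of shift or 360 degrees of turn. Its arguments: {"type":"object","properties":{"moves":{"type":"string"},"newtons":{"type":"number"}},"required":["moves"]}

```bash
mkdir -p pics; ls
python3 - <<'E'
from station import *
import cv2,numpy as np
s=read_state();print(s['eef_pos'],np.round(s['ee_rot'],3).tolist(),s['time'],grip_point_offset)
for n in('top','side'):
    im=camera(n);cv2.imwrite(f'pics/{n}0.png',im[:,:,::-1]);m=camera_model(n);print(m)
E
```

```text
pics
[ 0.19547879 -0.61913711  0.19772486] [[0.954, 0.301, -0.001], [0.301, -0.954, 0.002], [-0.0, -0.002, -1.0]] 0.0 0.0187
{'fx': 395.3862254378073, 'fy': 395.3862254378073, 'cx': 276.3127447920854, 'cy': 205.83977002151212, 'rvec': array([ 2.12227027, -2.09648659,  0.21915549]), 'tvec': array([0.06939395, 0.59245045, 1.1390483 ])}
{'fx': 419.15861633852313, 'fy': 419.15861633852313, 'cx': 279.9224032420924, 'cy': 207.85105918967815, 'rvec': array([ 2.01743555, -0.70252245,  0.42188514]), 'tvec': array([-0.41154822,  0.31237076,  0.76626731])}
```

View pics/top0.png

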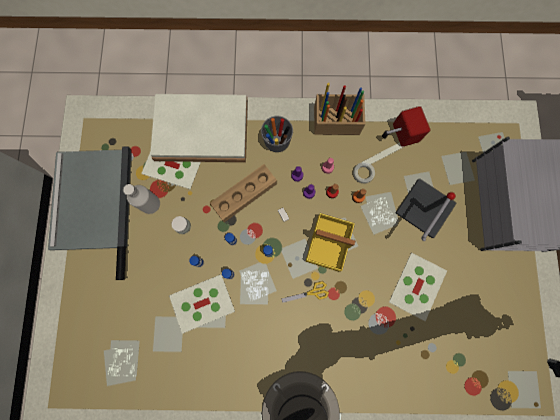

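View pics/side0.png

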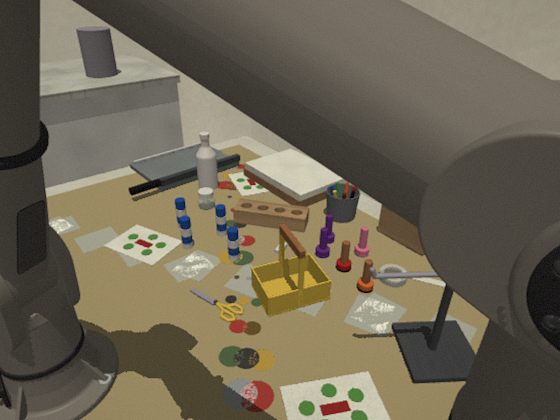

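Top view: robot base at (300,400) and x runs up the image.

- **Possible stamps:** red (332,190), orange (359,196), pink (328,165), purple (297,173) and purple (309,191). I choose red and orange. No green one is seen.
- **Glue sticks:** (230,238), (196,260), (227,272) and (267,251).
- **Fixed or target items:** basket (330,242), rack (244,194) and hook stand (430,207), with the arm towards lower-left (390,237).

Next is a close crop.

```bash
cat > h.py <<'E'
from station import *
import cv2,numpy as np
def ray(m,uv,fish=False):
    R=cv2.Rodrigues(np.array(m['rvec'],float))[0];C=-R.T@np.array(m['tvec'])
    x=(uv[0]-m['cx'])/m['fx'];y=(uv[1]-m['cy'])/m['fy']
    if fish:
        r=np.hypot(x,y);d=np.array([np.sin(r)*x/max(r,1e-9),np.sin(r)*y/max(r,1e-9),np.cos(r)])
    else:d=np.array([x,y,1.])
    d=R.T@d;return C,d/np.linalg.norm(d)
def plane(m,uv,z,fish=False):
    C,d=ray(m,uv,fish);return (C+d*(z-C[2])/d[2])
def tri(ra,rb):
    A=[];b=[]
    for C,d in(ra,rb):
        P=np.eye(3)-np.outer(d,d);A.append(P);b.append(P@C)
    p=np.linalg.lstsq(np.vstack(A),np.hstack(b),rcond=None)[0]
    return p,[np.linalg.norm((np.eye(3)-np.outer(d,d))@(p-C)) for C,d in(ra,rb)]
def proj(m,p,fish=False):
    R=cv2.Rodrigues(np.array(m['rvec'],float))[0];c=R@np.array(p)+m['tvec']
    if fish:
        r=np.hypot(c[0],c[1]);th=np.arctan2(r,c[2]);return m['cx']+m['fx']*th*c[0]/r,m['cy']+m['fy']*th*c[1]/r
    return m['cx']+m['fx']*c[0]/c[2],m['cy']+m['fy']*c[1]/c[2]
def blobs(im,hlo,hhi,smin=120,vmin=40,amin=15):
    h=cv2.cvtColor(im,cv2.COLOR_RGB2HSV)
    k=cv2.inRange(h,(hlo,smin,vmin),(hhi,255,255))
    n,l,st,c=cv2.connectedComponentsWithStats(k)
    return [(tuple(np.round(c[i],1)),int(st[i,4]),tuple(int(v) for v in st[i,:4])) for i in range(1,n) if st[i,4]>=amin],k
E
python3 - <<'E'
from h import *
t=cv2.imread('pics/top0.png')[:,:,::-1].copy();s=cv2.imread('pics/side0.png')[:,:,::-1].copy()
for n,im in(('top',t),('side',s)):
    print(n,'blue',blobs(im,105,125)[0]);
    print('red',[b for b in blobs(im,0,4,180,60)[0]]);print('or',blobs(im,5,12,190,120)[0])
    print('yel',[b for b in blobs(im,22,32,180,90,300)[0]])
cv2.imwrite('pics/c1.png',cv2.resize(t[140:290,180:380,::-1],None,fx=4,fy=4,interpolation=cv2.INTER_CUBIC))
cv2.imwrite('pics/c2.png',cv2.resize(s[195:345,150:350,::-1],None,fx=4,fy=4,interpolation=cv2.INTER_CUBIC))
E
```

```text
top blue [((np.float64(355.8), np.float64(99.7)), 50, (351, 88, 11, 24)), ((np.float64(324.8), np.float64(102.6)), 37, (321, 92, 8, 25)), ((np.float64(269.3), np.float64(137.9)), 33, (266, 133, 8, 11)), ((np.float64(229.1), np.float64(237.3)), 73, (225, 233, 10, 10)), ((np.float64(267.2), np.float64(249.9)), 73, (263, 245, 9, 11)), ((np.float64(194.1), np.float64(260.4)), 75, (190, 256, 10, 10)), ((np.float64(226.4), np.float64(273.1)), 77, (222, 269, 10, 10))]
red [((np.float64(340.8), np.float64(96.7)), 15, (339, 93, 4, 8)), ((np.float64(414.9), np.float64(124.0)), 652, (401, 107, 29, 38)), ((np.float64(358.8), np.float64(115.2)), 22, (355, 109, 8, 13)), ((np.float64(280.6), np.float64(126.6)), 47, (278, 119, 6, 17)), ((np.float64(135.1), np.float64(150.8)), 44, (131, 147, 9, 9)), ((np.float64(171.8), np.float64(164.3)), 64, (165, 161, 14, 8)), ((np.float64(156.4), np.float64(189.9)), 71, (150, 181, 17, 16)), ((np.float64(331.6), np.float64(192.8)), 55, (327, 187, 12, 11)), ((np.float64(451.0), np.float64(195.6)), 39, (447, 193, 8, 7)), ((np.float64(205.8), np.float64(209.6)), 17, 
[... 667 characters left out ...]
.1)), 133, (227, 226, 11, 15)), ((np.float64(186.9), np.float64(239.7)), 55, (182, 236, 10, 8)), ((np.float64(233.5), np.float64(251.4)), 61, (229, 248, 10, 8))]
red [((np.float64(251.3), np.float64(182.0)), 22, (248, 180, 7, 5)), ((np.float64(143.6), np.float64(243.1)), 56, (136, 240, 16, 7)), ((np.float64(343.4), np.float64(265.0)), 105, (337, 259, 14, 12)), ((np.float64(260.2), np.float64(394.3)), 36, (257, 386, 9, 15)), ((np.float64(334.6), np.float64(407.7)), 255, (320, 401, 30, 14)), ((np.float64(262.8), np.float64(407.2)), 16, (260, 404, 6, 7))]
or [((np.float64(346.4), np.float64(187.5)), 21, (345, 183, 4, 10)), ((np.float64(365.2), np.float64(284.4)), 94, (358, 278, 15, 13))]
yel []
```

View pics/c1.png

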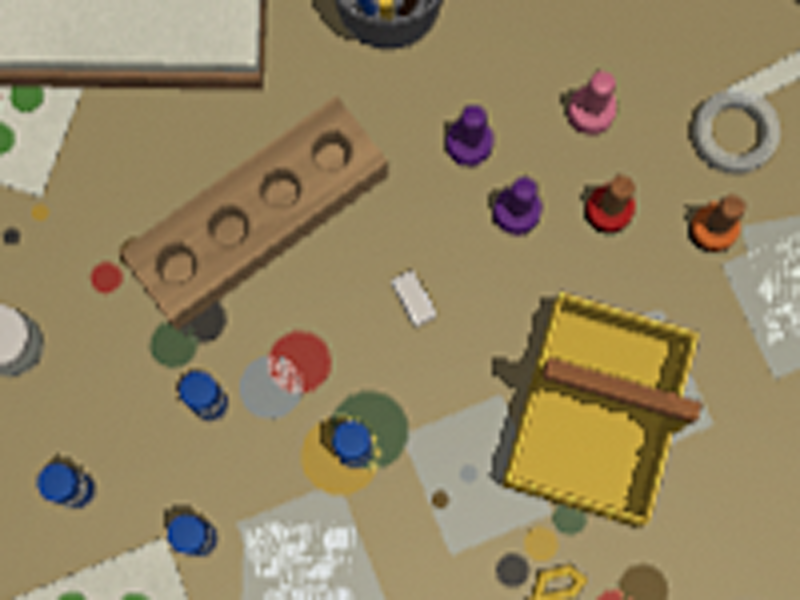

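The crop confirms the choice: red (333,189) and orange (359,195) have wooden grips, while the pink and purple ones are all one colour. The caps, rack holes and basket rim can all be measured here.

```bash
cat >> h.py <<'E'
def pose(): 
    s=read_state();return s['eef_pos'],np.array(s['ee_rot']),s
E
python3 - <<'E'
from h import *
m=camera_model('top');ms=camera_model('side')
f=lambda u,v,z:plane(m,(u/4+180-.4,v/4+140-.4),z)
for n,z,L in(('glue',.09,[(200,390),(60,481),(187,530),(351,440)]),('hole',.045,[(177,264),(229,226),(281,188),(333,151)]),('stamp top',.08,[(624,186),(734,204)]),('rim',.055,[(560,296),(697,335),(640,522),(503,480)]),('handle',.157,[(551,365),(700,404)])):
    P=[f(*q,z) for q in L]
    print(n,[np.round(p[:2],4).tolist() for p in P])
    if n!='glue': print('  d',[round(float(np.linalg.norm(a-b)),4) for a,b in zip(P,P[1:])],'mean',np.mean(P,0)[:2])
# side triangulate glue top caps & stamp feet
top=[(229.1,237.3),(194.1,260.4),(226.4,273.1),(267.2,249.9),(331.6,192.8),(358.4,198.8)]
side=[(220.1,210.3),(179.7,203.4),(184.2,221.9),(232.4,233.1),(343.4,265),(365.2,284.4)]
for a,b in zip(top,side):
    p,e=tri(ray(m,a),ray(ms,b));print(np.round(p,4),np.round(e,4))
t=cv2.imread('pics/top0.png');s=cv2.imread('pics/side0.png')
a=cv2.resize(t[160:260,360:480],None,fx=4,fy=4,interpolation=cv2.INTER_CUBIC)
b=cv2.resize(s[220:320,230:390],(640,400),interpolation=cv2.INTER_CUBIC)
b=b[:, :300] if 0 else cv2.resize(s[225:325,245:325],(320,400),interpolation=cv2.INTER_CUBIC)
cv2.imwrite('pics/c3.png',np.hstack([a,b]))
E
```

```text
glue [[0.4908, 0.2117], [0.4236, 0.3102], [0.3898, 0.2173], [0.4557, 0.1009]]
hole [[0.5941, 0.2386], [0.6247, 0.1994], [0.6556, 0.1599], [0.686, 0.12]]
  d [0.0497, 0.0502, 0.0502] mean [0.64009589 0.17948666]
stamp top [[0.651, -0.102], [0.638, -0.1847]]
  d [0.0837] mean [ 0.64451337 -0.14336104]
rim [[0.5706, -0.0554], [0.5418, -0.1588], [0.4013, -0.1128], [0.4309, -0.0116]]
  d [0.1073, 0.1479, 0.1053] mean [ 0.48611512 -0.08466505]
handle [[0.5023, -0.0378], [0.4766, -0.1396]]
  d [0.1051] mean [ 0.48942269 -0.08870745]
[0.492  0.2147 0.0765] [0.0001 0.0001]
[0.4229 0.3144 0.0765] [0. 0.]
[0.387  0.2188 0.0781] [0.0005 0.0005]
[0.4566 0.1013 0.0775] [0.0006 0.0006]
[ 0.6493 -0.1007  0.0097] [0.0021 0.0021]
[ 0.6307 -0.1858  0.0145] [0.0036 0.0036]
```

View pics/c3.png

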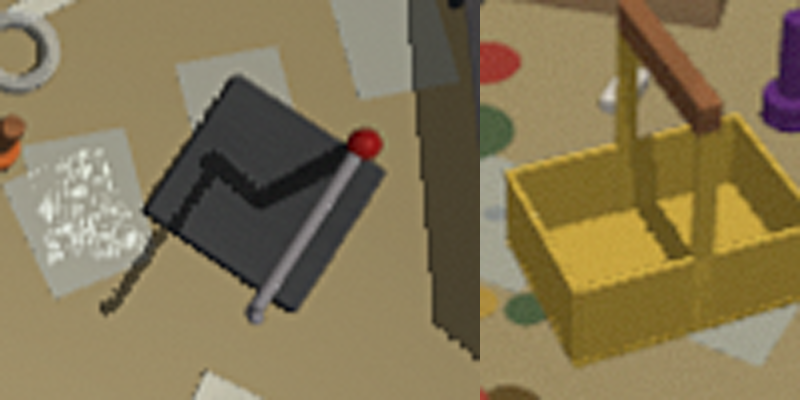

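```bash
cat >> h.py <<'E'
def go(x,y,z,yaw,base=None):
    """rows numbers from current measured pose to target, tool down, tool x at yaw deg"""
    p,R,s=pose()
    c,si=np.cos(np.radians(yaw)),np.sin(np.radians(yaw))
    T=np.array([[c,si,0],[si,-c,0],[0,0,-1.]])
    d=R.T@(np.array([x,y,z])-p)/.12
    rv=cv2.Rodrigues(R.T@T)[0].ravel()/(2*np.pi)
    print('go',np.round(d,3),np.round(rv,4));return d,rv
E
python3 - <<'E'
from h import *
m=camera_model('top')
b=plane(m,(451.1,195.6),.213);t=plane(m,(423.6,238.6),.213)
print(b,t,np.linalg.norm(b-t));d=(t-b)/np.linalg.norm(b-t);print('seat',b+d*.105,'yaw of arm dir',np.degrees(np.arctan2(d[1],d[0])))
go(.645,-.143,.25,-16)
E
```

```text
[ 0.59296645 -0.3889835   0.213     ] [ 0.47695291 -0.30831939  0.213     ] 0.14130052579381208
seat [ 0.50675713 -0.32904224  0.213     ] yaw of arm dir 145.18914674317918
go [ 4.767 -2.657 -0.431] [-0.0003  0.0001  0.0931]
```

Emit:
{"fn": "step_arm", "kwargs": {
  "moves": "-1 0 0 -0.4 0 0 0; -1 0.1 -0.05 -0.83 0 0 0.02; -1 0.3 -0.15 -0.83 0 0 0.04; -1 0.5 -0.25 -0.83 0 0 0.06; -1 0.7 -0.35 -0.83 0 0 0.08; -1 0.85 -0.45 -0.83 0 0 0.093; -1 1 -0.56 -0.83 0 0 0.093; -1 1 -0.56 -0.83 0 0 0.093; -1 1 -0.56 -0.83 0 0 0.093; -1 1 -0.56 -0.83 0 0 0.093"
}}

```text
time: 1.35
eef_pos: [0.2887, -0.5206, 0.2982]
ee_rot: [[0.961, -0.277, -0.001], [-0.277, -0.961, -0.0], [-0.001, 0.0, -1.0]]
wrist_force: [0.5, -0.3, -0.4]
gripper_width: 0.999
finger_force: 0.0
```

Emit:
{"fn": "step_arm", "kwargs": {
  "moves": "0 0.1 -0.2 0 0 0 0; 0 0.2 -0.4 0 0 0 0; 0 0.3 -0.6 0 0 0 0; 0 0.4 -0.8 0 0 0 0; 0 0.5 -0.96 0 0 0 0; 0 0.5 -0.96 0 0 0 0; 0 0.5 -0.96 0 0 0 0; 0 0.5 -0.96 0 0 0 0; 0 0.5 -0.96 0 0 0 0; 0 0.5 -0.96 0 0 0 0"
}}

```text
time: 2.6
eef_pos: [0.3789, -0.4257, 0.2984]
ee_rot: [[0.961, -0.276, -0.0], [-0.276, -0.961, -0.0], [0.0, 0.0, -1.0]]
wrist_force: [0.3, -0.1, 0.4]
gripper_width: 0.5
finger_force: 0.0
```

Emit:
{"fn": "step_arm", "kwargs": {
  "moves": "0 0.1 -0.2 0 0 0 0; 0 0.2 -0.4 0 0 0 0; 0 0.3 -0.6 0 0 0 0; 0 0.4 -0.8 0 0 0 0; 0 0.5 -0.96 0 0 0 0; 0 0.5 -0.96 0 0 0 0; 0 0.5 -0.96 0 0 0 0; 0 0.5 -0.96 0 0 0 0; 0 0.5 -0.96 0 0 0 0; 0 0.5 -0.96 0 0 0 0"
}}

```text
time: 3.85
eef_pos: [0.4683, -0.3315, 0.2985]
ee_rot: [[0.961, -0.276, 0.0], [-0.276, -0.961, -0.0], [0.0, 0.0, -1.0]]
wrist_force: [0.3, -0.3, 0.1]
gripper_width: 0.504
finger_force: 0.0
```

Emit:
{"fn": "step_arm", "kwargs": {
  "moves": "0 0.1 -0.2 0 0 0 0; 0 0.2 -0.4 0 0 0 0; 0 0.3 -0.6 0 0 0 0; 0 0.4 -0.8 0 0 0 0; 0 0.5 -0.96 0 0 0 0; 0 0.5 -0.96 0 0 0 0; 0 0.5 -0.96 0 0 0 0; 0 0.5 -0.96 0 0 0 0; 0 0.5 -0.96 0 0 0 0; 0 0.5 -0.96 0 0 0 0"
}}

```text
time: 5.1
eef_pos: [0.5577, -0.2372, 0.2985]
ee_rot: [[0.961, -0.276, 0.0], [-0.276, -0.961, -0.0], [0.0, 0.0, -1.0]]
wrist_force: [0.3, -0.0, -0.2]
gripper_width: 0.501
finger_force: 0.0
```

Emit:
{"fn": "step_arm", "kwargs": {
  "moves": "0 0.1 -0.2 0 0 0 0; 0 0.2 -0.4 0 0 0 0; 0 0.3 -0.6 0 0 0 0; 0 0.4 -0.8 0 0 0 0; 0 0.5 -0.96 0 0 0 0; 0 0.5 -0.96 0 0 0 0; 0 0.5 -0.96 0 0 0 0; 0 0.5 -0.96 0 0 0 0; 0 0.5 -0.96 0 0 0 0; 0 0.5 -0.96 0 0 0 0"
}}

```text
time: 6.35
eef_pos: [0.6471, -0.1431, 0.2986]
ee_rot: [[0.961, -0.276, 0.0], [-0.276, -0.961, -0.0], [0.0, 0.0, -1.0]]
wrist_force: [0.1, 0.6, -0.2]
gripper_width: 0.505
finger_force: 0.0
```

Run:
```python
from h import *
p,R,s=pose();print(p)
m=camera_model('wrist');im=camera('wrist');cv2.imwrite('pics/w1.png',im[:,:,::-1]);print(m)
for q in((.651,-.102,.08),(.638,-.185,.08),(.651,-.102,.0),(.638,-.185,.0)):print(np.round(proj(m,q,True),1))
```

```text
[ 0.64710299 -0.14306378  0.29855305]
{'fx': 325.19226210127806, 'fy': 325.19226210127806, 'cx': 287.32106778785663, 'cy': 205.98537653398185, 'rvec': array([-1.77625688,  2.35577848,  0.33998751]), 'tvec': array([0.04019774, 0.56774365, 0.66196766])}
[254.3 176.2]
[321.8 168. ]
[259.7 165.7]
[316.2 158.8]
```

View pics/w1.png

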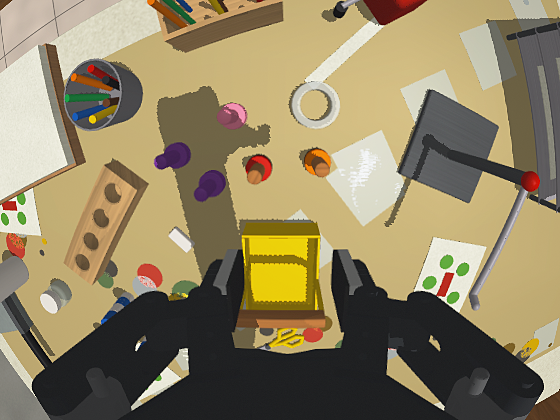

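Wrist view: the red grip top at (255,177) and the orange one at (322,167) lie within about 1 px of my prediction. The basket is at (282,272) and the hook tip at (475,303). I go for the red stamp.

Emit:
{"fn": "step_arm", "kwargs": {
  "moves": "0 -0.02 -0.1 0.1 0 0 0; 0 -0.04 -0.2 0.25 0 0 0; 0 -0.06 -0.34 0.4 0 0 0; 0 -0.06 -0.34 0.6 0 0 0; 0 -0.06 -0.34 0.8 0 0 0; 0 -0.06 -0.34 1 0 0 0; 0 -0.06 -0.34 1 0 0 0; 0 -0.06 -0.34 1 0 0 0; 0 -0.06 -0.34 1 0 0 0; 0 -0.06 -0.34 1 0 0 0"
}}

```text
time: 7.65
eef_pos: [0.6522, -0.1014, 0.1794]
ee_rot: [[0.961, -0.275, 0.002], [-0.275, -0.961, -0.0], [0.002, -0.0, -1.0]]
wrist_force: [-0.9, -0.1, 0.2]
gripper_width: 0.503
finger_force: 0.0
```

Run:
```python
from h import *
p,R,s=pose();m=camera_model('wrist');im=camera('wrist');cv2.imwrite('pics/w2.png',im[:,:,::-1])
go(.651,-.102,.052,-16)
print(proj(m,(.651,-.102,.08),True),proj(m,(.638,-.185,.08),True))
c=im[100:400,120:440];cv2.imwrite('pics/w2c.png',cv2.resize(c[:,:,::-1],None,fx=2,fy=2))
# hook: triangulate from w1 pose + top
m1=dict(fx=325.19226,fy=325.19226,cx=287.32107,cy=205.98538,rvec=np.array([-1.77625688,2.35577848,.33998751]),tvec=np.array([.04019774,.56774365,.66196766]))
t=camera_model('top')
for a,b in(((451.1,195.6),(531,181)),((423.6,238.6),(475,303))):print(tri(ray(t,a),ray(m1,b,True)))
for u in((113,193),(102,218),(90,241),(78,262)):print(plane(m1,u,.045,True)[:2])
```

```text
go [-0.009  0.007  1.06 ] [-0.     -0.0002  0.0001]
(np.float64(287.9590822182657), np.float64(195.1750231454895)) (np.float64(381.43886410504547), np.float64(184.33243862134432))
(array([ 0.59469955, -0.39214394,  0.20635028]), [np.float64(0.0001760341545064436), np.float64(0.00017603415450657533)])
(array([ 0.47705565, -0.30863269,  0.21231453]), [np.float64(5.620045621293503e-05), np.float64(5.62004562133278e-05)])
[0.68471876 0.11928037]
[0.65387458 0.15714584]
[0.62430358 0.20041749]
[0.59526273 0.24796963]
```

View pics/w2c.png

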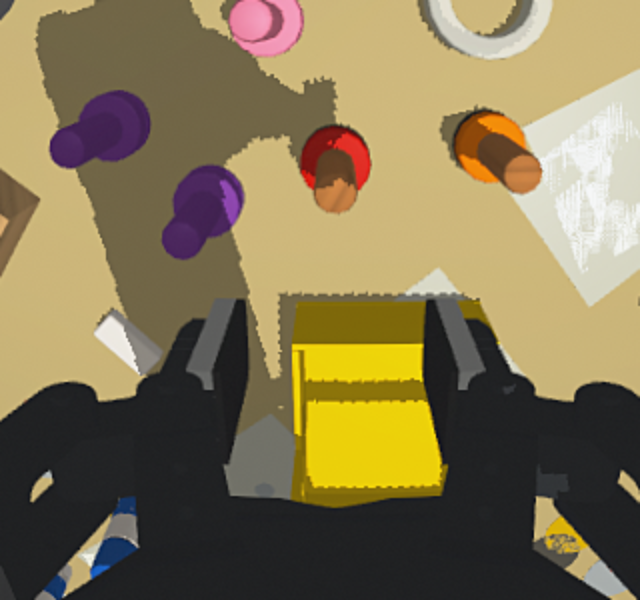

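The red grip top is at (287,196), within 1 px of the prediction, so I descend and grasp.

Emit:
{"fn": "step_arm", "kwargs": {
  "moves": "0 0 0 0.2 0 0 0; 0 0 0 0.4 0 0 0; 0 0 0 0.6 0 0 0; 0 0 0 0.8 0 0 0; 0 0 0 0.95 0 0 0; 0 0 0 1 0 0 0; 0 0 0 1 0 0 0; 0 0 0 1 0 0 0; 0 0 0 1 0 0 0; 0 0 0 1 0 0 0",
  "newtons": 40
}}

```text
time: 8.95
eef_pos: [0.652, -0.1014, 0.0589]
ee_rot: [[0.961, -0.275, 0.001], [-0.275, -0.961, -0.0], [0.001, -0.0, -1.0]]
wrist_force: [-0.2, 0.1, -0.5]
gripper_width: 0.499
finger_force: 0.0
```

Emit:
{"fn": "step_arm", "kwargs": {
  "moves": "0 0 0 0.05 0 0 0; 1 0 0 0.05 0 0 0; 1 0 0 0.05 0 0 0; 1 0 0 0.05 0 0 0; 1 0 0 0.05 0 0 0; 1 0 0 0.05 0 0 0; 1 0 0 0.05 0 0 0; 1 0 0 0 0 0 0; 1 0 0 -0.3 0 0 0; 1 0 0 -0.6 0 0 0"
}}

```text
time: 10.2
eef_pos: [0.6515, -0.1014, 0.1314]
ee_rot: [[0.961, -0.275, -0.0], [-0.275, -0.961, -0.0], [-0.0, 0.0, -1.0]]
wrist_force: [0.9, -0.4, 0.1]
gripper_width: -0.001
finger_force: 0.0
```

Run:
```python
from h import *
p,R,s=pose();print(p,s['gripper_width'],s['finger_force'])
c=np.array([.4875,-.087]);a=np.radians(-16);x=np.array([np.cos(a),np.sin(a)]);y=np.array([-x[1],x[0]])
for q in(c+.04*x+.022*y,c-.04*x-.022*y):
    print(q);go(q[0],q[1],.17,-16)
```

```text
[ 0.65145384 -0.10135304  0.13141164] -0.0012939997707698229 0.0
[ 0.53201449 -0.07687774]
go [-1.013  0.077 -0.321] [0.     0.0001 0.0001]
[ 0.44298551 -0.09712226]
go [-1.68   0.444 -0.321] [0.     0.0001 0.0001]
```

The gripper shut fully, so the grasp missed. I look again.

Run:
```python
from h import *
m=camera_model('wrist');im=camera('wrist');print(proj(m,(.651,-.102,.08),True))
cv2.imwrite('pics/w3.png',im[:,:,::-1])
s=camera('side');cv2.imwrite('pics/s3.png',s[:,:,::-1])
a=cv2.resize(im[100:400,150:420],(540,600));b=cv2.resize(s[160:310,300:380],(256,480));b=cv2.copyMakeBorder(b,0,120,0,0,0)
cv2.imwrite('pics/w3c.png',np.hstack([a,b])[:,:,::-1])
```

```text
(np.float64(287.7634281177839), np.float64(210.37701537978714))
```

View pics/w3c.png

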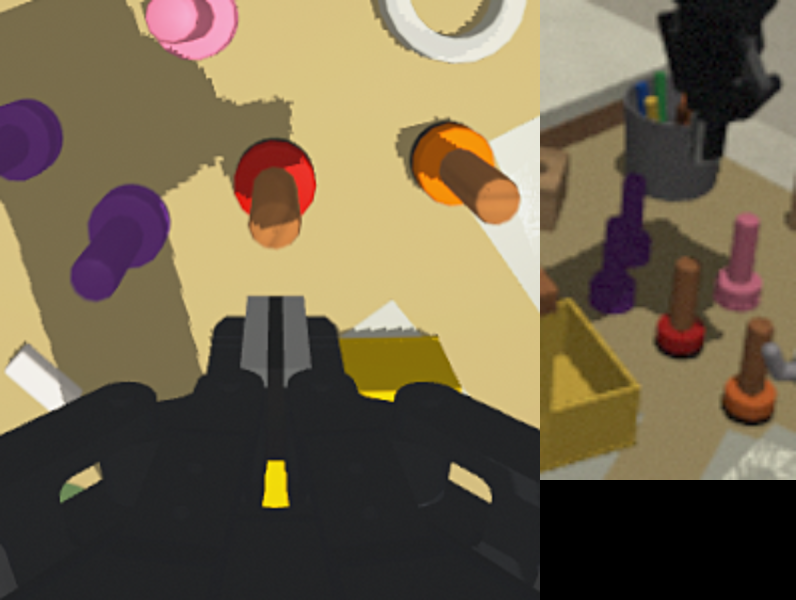

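Run:
```python
from h import *
p,R,s=pose();m=camera_model('wrist')
print(proj(m,p,True),[plane(m,(150+a/2,100+b/2),z,True) for a,b,z in((275,232,.08),(497,201,.08),(275,180,.02))])
```

```text
(np.float64(286.54336695798156), np.float64(236.07517639657095)) [array([ 0.64990122, -0.10058054,  0.08      ]), array([ 0.63821327, -0.18613995,  0.08      ]), array([ 0.65580651, -0.10216227,  0.02      ])]
```

Run:
```python
from h import *
p,R,s=pose();m=camera_model('wrist')
for hx in(0,.011):
  for b in(0,.01,.02,.03,.04): print(hx,b,np.round(proj(m,p+R@np.array([hx,0,-b]),True),1))
go(.650,-.101,.044,-16)
```

```text
0 0 [286.5 236.1]
0 0.01 [286.5 242.7]
0 0.02 [286.4 250.1]
0 0.03 [286.4 258.4]
0 0.04 [286.3 267.6]
0.011 0 [286.5 218.2]
0.011 0.01 [286.5 224.1]
0.011 0.02 [286.4 230.6]
0.011 0.03 [286.4 237.9]
0.011 0.04 [286.3 246.1]
go [-0.051  0.008  0.766] [-0.0002 -0.0015  0.0001]
```

Emit:
{"fn": "step_arm", "kwargs": {
  "moves": "0 -0.05 0 0 0 0 0; 0 -0.05 0 0 0 0 0; 0 -0.05 0 0.2 0 0 0; 0 -0.05 0 0.4 0 0 0; 0 -0.05 0 0.6 0 0 0; 0 -0.05 0 0.73 0 0 0; 0 -0.05 0 0.73 0 0 0; 0 -0.05 0 0.73 0 0 0; 1 -0.05 0 0.73 0 0 0; 1 -0.05 0 0.73 0 0 0",
  "newtons": 40
}}

```text
time: 11.55
eef_pos: [0.6468, -0.0997, 0.0441]
ee_rot: [[0.961, -0.275, 0.002], [-0.275, -0.961, -0.0], [0.002, -0.0, -1.0]]
wrist_force: [-0.2, 0.8, 3.0]
gripper_width: 0.195
finger_force: 39.0
```

Emit:
{"fn": "step_arm", "kwargs": {
  "moves": "1 0 0 0 0 0 0; 1 0 0 0 0 0 0; 1 0 0 0 0 0 0; 1 0 0 0 0 0 0; 1 0 0 0 0 0 0; 1 0 0 0 0 0 0; 1 0 0 0 0 0 0; 1 0 0 0 0 0 0; 1 0 0 0 0 0 0; 1 0 0 0 0 0 0"
}}

```text
time: 12.8
eef_pos: [0.6468, -0.0997, 0.044]
ee_rot: [[0.962, -0.275, 0.002], [-0.275, -0.962, -0.0], [0.002, -0.0, -1.0]]
wrist_force: [-1.3, 0.0, 6.2]
gripper_width: 0.194
finger_force: 39.3
```

The stamp is gripped. I lift it and carry it over the far half of the basket.

Emit:
{"fn": "step_arm", "kwargs": {
  "moves": "1 0 0 -0.2 0 0 0; 1 0 0 -0.4 0 0 0; 1 0 0 -0.6 0 0 0; 1 0 0 -0.8 0 0 0; 1 0 0 -1 0 0 0; 1 -0.1 0 -1 0 0 0; 1 -0.25 0 -1 0 0 0; 1 -0.4 0 -1 0 0 0; 1 -0.5 0 -1 0 0 0; 1 -0.5 0 -1 0 0 0"
}}

```text
time: 14.05
eef_pos: [0.5868, -0.083, 0.1621]
ee_rot: [[0.962, -0.274, -0.002], [-0.274, -0.962, -0.0], [-0.001, 0.001, -1.0]]
wrist_force: [0.7, -0.4, -0.9]
gripper_width: 0.193
finger_force: 39.1
```

```bash
cat >> h.py <<'E'
def bask(u,v,c=(.4875,-.087),yaw=-16):
    a=np.radians(yaw);return np.array(c)+u*np.array([np.cos(a),np.sin(a)])+v*np.array([-np.sin(a),np.cos(a)])
E
python3 - <<'E'
from h import *
print(read_state()['gripper_width']);q=bask(.034,.022);go(q[0],q[1],.093,-16)
E
```

```text
0.19258105644931642
go [-0.502  0.076  0.576] [0.0001 0.0002 0.0002]
```

Emit:
{"fn": "step_arm", "kwargs": {
  "moves": "1 -0.2 0.03 0 0 0 0; 1 -0.4 0.06 0 0 0 0; 1 -0.5 0.08 0.1 0 0 0; 1 -0.5 0.08 0.3 0 0 0; 1 -0.5 0.08 0.5 0 0 0; 1 -0.5 0.08 0.57 0 0 0; 1 -0.5 0.08 0.57 0 0 0; 1 -0.5 0.08 0.57 0 0 0; 1 -0.5 0.08 0.57 0 0 0; 1 -0.5 0.08 0.57 0 0 0"
}}

```text
time: 15.3
eef_pos: [0.5283, -0.0761, 0.095]
ee_rot: [[0.961, -0.275, 0.001], [-0.275, -0.961, -0.0], [0.001, -0.0, -1.0]]
wrist_force: [-0.2, 1.1, -2.3]
gripper_width: 0.19
finger_force: 39.1
```

Emit:
{"fn": "step_arm", "kwargs": {
  "moves": "0.3 0 0 0 0 0 0; 0.3 0 0 0 0 0 0; 0.3 0 0 0 0 0 0; 0.1 0 0 -0.2 0 0 0; 0 0 0 -0.5 0 0 0; 0 0 0 -0.8 0 0 0; 0 0 0 -1 0 0 0; 0 0 0 -1 0 0 0; 0 0 0 -1 0 0 0; 0 0 0 -1 0 0 0"
}}

```text
time: 16.55
eef_pos: [0.5269, -0.0759, 0.213]
ee_rot: [[0.961, -0.275, -0.003], [-0.275, -0.961, 0.0], [-0.003, 0.001, -1.0]]
wrist_force: [-0.7, 0.2, 0.0]
gripper_width: 0.499
finger_force: 0.0
```

Run:
```python
from h import *
t=camera('top');s=camera('side');m=camera_model('wrist');im=camera('wrist')
for n,i in(('t',t),('s',s),('w',im)):cv2.imwrite(f'pics/{n}4.png',i[:,:,::-1])
a=cv2.resize(s[195:345,240:400],(480,450));b=cv2.resize(im[180:400,180:380],(320,352));b=cv2.copyMakeBorder(b,0,98,0,0,0)
cv2.imwrite('pics/c4.png',np.hstack([a,b])[:,:,::-1])
go(.638,-.1855,.16,-16)
print(proj(m,(.638,-.1855,.08),True))
h=cv2.cvtColor(im,cv2.COLOR_RGB2HSV);print(blobs(im,5,14,190,120,60)[0])
```

```text
go [1.138 0.624 0.444] [0.     0.0003 0.0001]
(np.float64(365.7759487762029), np.float64(46.668862740333964))
[((np.float64(343.1), np.float64(57.7)), 135, (336, 45, 22, 30))]
```

View pics/c4.png

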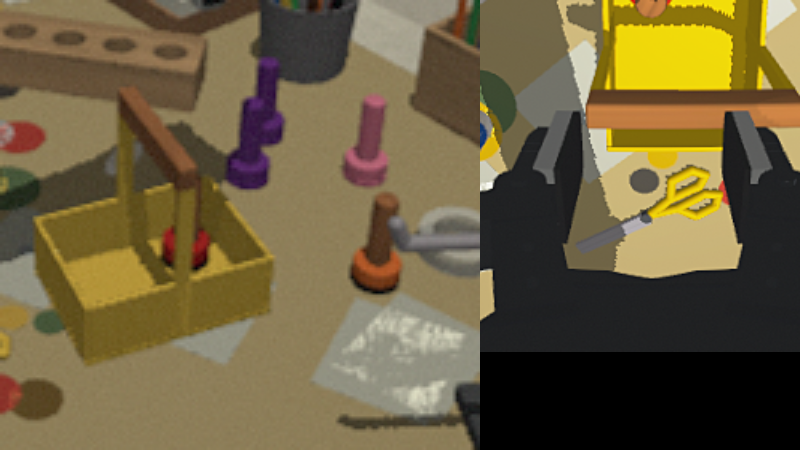

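The red stamp stands upright in the basket (side px ~(302,277)). The orange one is unmoved at (366,285), so I fetch it.

Emit:
{"fn": "step_arm", "kwargs": {
  "moves": "0 0.2 0.1 0 0 0 0; 0 0.4 0.25 0 0 0 0; 0 0.6 0.4 0 0 0 0; 0 0.8 0.5 0 0 0 0; 0 1 0.62 0 0 0 0; 0 1 0.62 0 0 0 0; 0 1 0.62 0.2 0 0 0; 0 1 0.62 0.2 0 0 0; 0 1 0.62 0.2 0 0 0; 0 1 0.62 0.2 0 0 0"
}}

```text
time: 17.95
eef_pos: [0.6233, -0.1803, 0.1916]
ee_rot: [[0.962, -0.275, 0.002], [-0.275, -0.962, -0.0], [0.002, -0.0, -1.0]]
wrist_force: [-1.0, 0.1, -0.8]
gripper_width: 0.498
finger_force: 0.0
```

Run:
```python
from h import *
m=camera_model('wrist');im=camera('wrist');cv2.imwrite('pics/w5.png',im[:,:,::-1])
u=proj(m,(.638,-.1855,.08),True);print(u);go(.638,-.1855,.044,-16)
k=blobs(im,0,16,80,60,60)[0];print([b for b in k if abs(b[0][0]-u[0])<60 and abs(b[0][1]-u[1])<60])
```

```text
(np.float64(287.92847158703324), np.float64(173.9770031089725))
go [0.128 0.007 1.229] [ 0.     -0.0003  0.0002]
[((np.float64(285.6), np.float64(166.8)), 840, (271, 148, 35, 39))]
```

Emit:
{"fn": "step_arm", "kwargs": {
  "moves": "0 0.1 0 0.1 0 0 0; 0 0.14 0 0.3 0 0 0; 0 0.14 0 0.5 0 0 0; 0 0.14 0 0.7 0 0 0; 0 0.14 0 0.85 0 0 0; 0 0.14 0 1 0 0 0; 0 0.14 0 1 0 0 0; 0 0.14 0 1 0 0 0; 0 0.14 0 1 0 0 0; 0 0.14 0 1 0 0 0"
}}

```text
time: 19.25
eef_pos: [0.6394, -0.1852, 0.0712]
ee_rot: [[0.961, -0.275, 0.001], [-0.275, -0.961, -0.0], [0.001, 0.0, -1.0]]
wrist_force: [0.0, -0.3, 0.2]
gripper_width: 0.497
finger_force: 0.0
```

Emit:
{"fn": "step_arm", "kwargs": {
  "moves": "0 0 0 0.1 0 0 0; 0 0 0 0.22 0 0 0; 0 0 0 0.22 0 0 0; 0 0 0 0.22 0 0 0; 1 0 0 0.22 0 0 0; 1 0 0 0.22 0 0 0; 1 0 0 0.22 0 0 0; 1 0 0 0.22 0 0 0; 1 0 0 0.22 0 0 0; 1 0 0 0.22 0 0 0",
  "newtons": 40
}}

```text
time: 20.5
eef_pos: [0.6395, -0.1851, 0.0446]
ee_rot: [[0.961, -0.275, 0.001], [-0.275, -0.961, -0.0], [0.001, -0.0, -1.0]]
wrist_force: [0.4, -0.2, 5.1]
gripper_width: 0.189
finger_force: 39.5
```

Emit:
{"fn": "step_arm", "kwargs": {
  "moves": "1 0 0 -0.2 0 0 0; 1 0 0 -0.4 0 0 0; 1 0 0 -0.6 0 0 0; 1 0 0 -0.8 0 0 0; 1 0 0 -1 0 0 0; 1 0 0 -1 0 0 0; 1 0 0 -1 0 0 0; 1 0 0 -1 0 0 0; 1 0 0 -1 0 0 0; 1 0 0 -1 0 0 0"
}}

```text
time: 21.75
eef_pos: [0.6387, -0.185, 0.1635]
ee_rot: [[0.961, -0.275, -0.001], [-0.275, -0.961, 0.0], [-0.001, 0.0, -1.0]]
wrist_force: [1.2, -0.2, -0.7]
gripper_width: 0.189
finger_force: 39.0
```

Run:
```python
from h import *
q=bask(-.042,-.022);go(q[0],q[1],.242,-16)
```

```text
go [-1.787 -0.256 -0.653] [0.     0.0001 0.0001]
```

Emit:
{"fn": "step_arm", "kwargs": {
  "moves": "1 0 0 -0.3 0 0 0; 1 -0.1 -0.02 -0.65 0 0 0; 1 -0.3 -0.06 -0.65 0 0 0; 1 -0.5 -0.1 -0.65 0 0 0; 1 -0.7 -0.14 -0.65 0 0 0; 1 -0.9 -0.18 -0.65 0 0 0; 1 -1 -0.25 -0.65 0 0 0; 1 -1 -0.25 -0.65 0 0 0; 1 -1 -0.25 -0.65 0 0 0; 1 -1 -0.25 -0.65 0 0 0"
}}

```text
time: 23.0
eef_pos: [0.5324, -0.1238, 0.2418]
ee_rot: [[0.961, -0.275, 0.0], [-0.275, -0.961, -0.0], [0.0, 0.0, -1.0]]
wrist_force: [0.1, 0.1, -0.9]
gripper_width: 0.186
finger_force: 39.1
```

Emit:
{"fn": "step_arm", "kwargs": {
  "moves": "1 -0.2 0 0 0 0 0; 1 -0.4 0 0 0 0 0; 1 -0.6 0 0 0 0 0; 1 -0.79 0 0 0 0 0; 1 -0.79 0 0 0 0 0; 1 -0.79 0 0.2 0 0 0; 1 -0.79 0 0.4 0 0 0; 1 -0.79 0 0.5 0 0 0; 1 -0.79 0 0.5 0 0 0; 1 -0.79 0 0.5 0 0 0"
}}

```text
time: 24.25
eef_pos: [0.4417, -0.0974, 0.1828]
ee_rot: [[0.961, -0.275, 0.002], [-0.275, -0.961, -0.0], [0.002, -0.0, -1.0]]
wrist_force: [0.2, -0.9, -0.1]
gripper_width: 0.191
finger_force: 39.1
```

Run:
```python
from h import *
q=bask(-.042,-.022);go(q[0],q[1],.094,-16)
```

```text
go [-0.008 -0.005  0.74 ] [-0.     -0.0003  0.0001]
```

Emit:
{"fn": "step_arm", "kwargs": {
  "moves": "1 0 0 0.2 0 0 0; 1 0 0 0.4 0 0 0; 1 0 0 0.6 0 0 0; 1 0 0 0.74 0 0 0; 1 0 0 0.74 0 0 0; 1 0 0 0.74 0 0 0; 1 0 0 0.74 0 0 0; 0.3 0 0 0.74 0 0 0; 0.3 0 0 0.74 0 0 0; 0.3 0 0 0.74 0 0 0"
}}

```text
time: 25.5
eef_pos: [0.4407, -0.0973, 0.0933]
ee_rot: [[0.961, -0.275, 0.0], [-0.275, -0.961, -0.0], [0.0, 0.0, -1.0]]
wrist_force: [-0.6, 0.5, -0.1]
gripper_width: 0.35
finger_force: 0.0
```

Emit:
{"fn": "step_arm", "kwargs": {
  "moves": "0 0 0 -0.2 0 0 0; 0 0 0 -0.5 0 0 0; 0 0 0 -0.8 0 0 0; 0 0 0 -1 0 0 0; 0 0 0 -1 0 0 0; 0 -0.2 0 -1 0 0 0; 0 -0.5 0 -1 0 0 0; 0 -0.8 0 -1 0 0 0; 0 -0.8 0 -1 0 0 0; 0 -0.8 0 -1 0 0 0"
}}

```text
time: 26.75
eef_pos: [0.3485, -0.0709, 0.2127]
ee_rot: [[0.961, -0.275, -0.0], [-0.275, -0.961, -0.0], [-0.0, 0.0, -1.0]]
wrist_force: [0.2, -0.2, -0.5]
gripper_width: 0.498
finger_force: 0.0
```

Run:
```python
from h import *
p,R,st=pose();print(np.round(st['joints'],2),p)
t=camera('top');s=camera('side');m=camera_model('wrist');im=camera('wrist')
for n,i in(('t',t),('s',s),('w',im)):cv2.imwrite(f'pics/{n}6.png',i[:,:,::-1])
a=cv2.resize(s[210:320,235:345],(400,400));b=cv2.resize(im[60:280,180:400],(400,400))
cv2.imwrite('pics/c6.png',np.hstack([a,b])[:,:,::-1]);print({k:np.array(v).tolist() for k,v in m.items()})
```

```text
[ 0.34 -0.16 -0.23  2.14 -0.04  1.16 -1.72] [ 0.34847273 -0.07091808  0.21269675]
{'fx': 325.19226210127806, 'fy': 325.19226210127806, 'cx': 287.32106778785663, 'cy': 205.98537653398185, 'rvec': [-1.7769830253306826, 2.3549789045429494, 0.3408300868918646], 'tvec': [0.027269590053125407, 0.29777692459070887, 0.4933740568793659]}
```

View pics/c6.png

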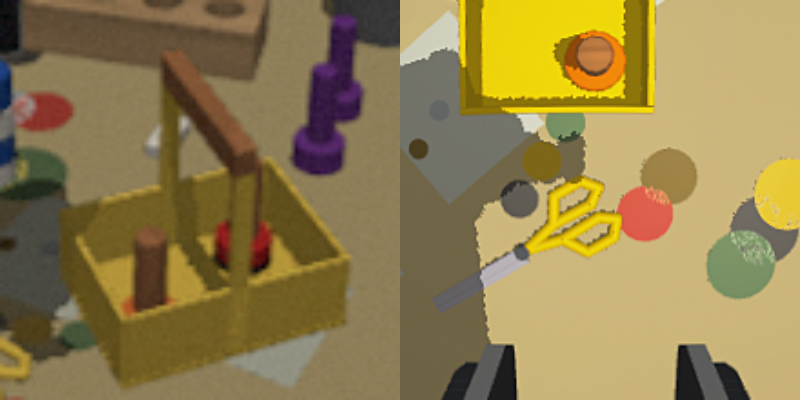

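Both stamps stand upright in the basket: in the side view red is at about (302,277) and orange at (276,286). Next is the handle, for which I refine the basket pose.

Run:
```python
from h import *
m=camera_model('wrist')
a=plane(m,(213,122),.055,True);b=plane(m,(320,120.5),.055,True);d=(a-b)[:2];L=np.linalg.norm(d);d/=L
x=np.array([d[1],-d[0]]);print(L,np.degrees(np.arctan2(x[1],x[0])),(a+b)[:2]/2+.075*x)
im=cv2.imread('pics/s6.png')[:,:,::-1];ms=camera_model('side')
# handle top end points in side: far end top-left ~, near end
k=lambda u,v:(235+u*.275,210+v*.275)
for uv,z in((k(170,52),.157),(k(247,150),.157)):print(plane(ms,uv,z))
go(.4885,-.0865,.20,74)
```

```text
0.11011450398439852 -15.765190168494282 [ 0.48691714 -0.0878084 ]
[ 0.50158683 -0.03650767  0.157     ]
[ 0.47232317 -0.14053782  0.157     ]
go [ 1.154 -0.195  0.108] [-1.000e-04  0.000e+00 -2.499e-01]
```

Run:
```python
from h import *
ms=camera_model('side')
for b in(0,.01,.02,.03):print(b,np.round(proj(ms,(.6515,-.1014,.1314+b)),1))
im=cv2.imread('pics/s3.png',0);print(im[198:222,346:360])
```

```text
0 [348.2 224.2]
0.01 [348.6 220.7]
0.02 [349.1 217. ]
0.03 [349.5 213.4]
[[ 53  54  43  55  61  45  26  11  15  20  12   6  34 122]
 [ 64  48  42  58  75  50  17  10  23  22  10   7  89 158]
 [ 56  50  42  64  73  48  18  23  17  10   0   1 112 162]
 [ 47  39  43  66  68  41   8  13  12   9  13  13 129 171]
 [ 58  40  46  68  66  42  14  16  18  17   9  23 141 174]
 [ 56  44  52  66  60  32  19  11  12  20   6  38 139 171]
 [ 61  49  47  68  60  31  22  13  19  11   0  57 142 169]
 [ 65  51  49  75  62  21  20  10  16  15  12  80 149 166]
 [ 57  34  53  81  62  21  17  15  22  15  10  94 154 170]
 [ 56  40  55  80  59  14  19  25   0  12   1 113 154 166]
 [ 49  46  62  81  59  17  15  10  22  13  19 117 162 168]
 [ 53  49  68  83  60  22  19  24  28  44  84 123 140 154]
 [ 55  51  63  83  71  61  60  55  53  64 107 128 128 133]
 [ 57  56  63  67  68  61  60  56  51  58 109 127 129 127]
 [ 60  55  56  55  55  53  51  46  44  47 107 134 127 128]
 [ 56  59  52  54  52  57  48  50  50  53 107 128 127 124]
 [ 56  53  55  54  58  50  53  48  44  93 126 129 129 130]
 [ 54  58  55  54  48  53  52  50  41 107 130 127 125 129]
 [ 58  48  58  48  54  53  51  46  48 104 134 126 126 127]
 [ 54  53  55  54  54  51  50  41  76 116 129 129 130 127]
 [ 55  56  56  54  53  50  46  46 102 127 124 129 124 125]
 [ 53  56  56  53  51  49  52  95 123 126 129 127 127 129]
 [ 53  52  53  52  44  62 102 124 129 128 126 124 127 124]
 [ 48  56  47  70  98 113 126 127 129 128 125 127 127 130]]
```

Emit:
{"fn": "step_arm", "kwargs": {
  "moves": "0 0 0 -0.2 0 0 -0.03; 0 0.1 -0.02 -0.4 0 0 -0.06; 0 0.2 -0.04 -0.4 0 0 -0.09; 0 0.35 -0.07 -0.4 0 0 -0.12; 0 0.5 -0.1 -0.4 0 0 -0.15; 0 0.65 -0.13 -0.4 0 0 -0.18; 0 0.8 -0.15 -0.4 0 0 -0.2; 0 0.9 -0.18 -0.4 0 0 -0.225; 0 1 -0.2 -0.4 0 0 -0.25; 0 1 -0.2 -0.4 0 0 -0.25"
}}

```text
time: 28.15
eef_pos: [0.4711, -0.0808, 0.2606]
ee_rot: [[0.276, 0.961, -0.001], [0.961, -0.276, 0.0], [0.0, -0.001, -1.0]]
wrist_force: [-0.7, -0.5, 0.5]
gripper_width: 0.497
finger_force: 0.0
```

Run:
```python
from h import *
go(.487,-.088,.20,74.2)
```

```text
go [-0.022  0.144  0.504] [-0.0002 -0.     -0.0007]
```

Emit:
{"fn": "step_arm", "kwargs": {
  "moves": "0 -0.02 0.07 0 0 0 0; 0 -0.02 0.14 0 0 0 -0.001; 0 -0.02 0.14 0.2 0 0 -0.001; 0 -0.02 0.14 0.4 0 0 -0.001; 0 -0.02 0.14 0.6 0 0 -0.001; 0 -0.02 0.14 0.8 0 0 -0.001; 0 -0.02 0.14 0.95 0 0 -0.001; 0 -0.02 0.14 1 0 0 -0.001; 0 -0.02 0.14 1 0 0 -0.001; 0 -0.02 0.14 1 0 0 -0.001"
}}

```text
time: 29.4
eef_pos: [0.4866, -0.0878, 0.1421]
ee_rot: [[0.269, 0.963, 0.002], [0.963, -0.269, -0.0], [0.0, 0.002, -1.0]]
wrist_force: [-0.9, 0.3, 0.4]
gripper_width: 0.497
finger_force: 0.0
```

Run:
```python
from h import *
p,R,s=pose();print(p);go(.487,-.088,.121,74.2)
im=camera('side');cv2.imwrite('pics/s7.png',im[:,:,::-1]);w=camera('wrist');cv2.imwrite('pics/w7.png',w[:,:,::-1])
print(proj(camera_model('side'),p))
a=cv2.resize(im[170:310,220:340],(480,560));b=cv2.resize(w[150:400,200:370],(300,441));b=cv2.copyMakeBorder(b,0,119,0,0,0)
cv2.imwrite('pics/c7.png',np.hstack([a,b])[:,:,::-1])
```

```text
[ 0.486596   -0.0877867   0.14206132]
go [-0.001  0.003  0.176] [ 0.0003 -0.      0.0005]
(np.float64(291.26776527844163), np.float64(242.75740907111773))
```

View pics/c7.png

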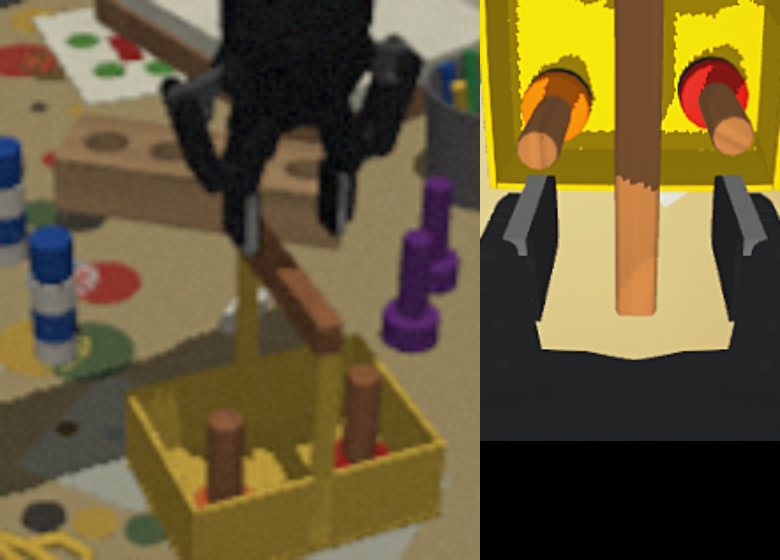

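The projected TCP (291,243) falls on the bar, but the fingertips show about 12 px higher, near (294,230). So the real tips sit about 30 mm behind the reported TCP, which explains the first miss. I go lower to match.

Emit:
{"fn": "step_arm", "kwargs": {
  "moves": "0 0 0 0.1 0 0 0; 0 0 0 0.2 0 0 0; 0 0 0 0.27 0 0 0; 0 0 0 0.27 0 0 0; 0 0 0 0.27 0 0 0; 1 0 0 0.27 0 0 0; 1 0 0 0.27 0 0 0; 1 0 0 0.27 0 0 0; 1 0 0 0.27 0 0 0; 1 0 0 0.27 0 0 0",
  "newtons": 80
}}

```text
time: 30.75
eef_pos: [0.4868, -0.0877, 0.1093]
ee_rot: [[0.269, 0.963, 0.002], [0.963, -0.269, -0.0], [0.0, 0.002, -1.0]]
wrist_force: [3.1, 0.8, 1.1]
gripper_width: 0.139
finger_force: 79.9
```

Emit:
{"fn": "step_arm", "kwargs": {
  "moves": "1 0 0 0 0 0 0; 1 0 0 -0.04 0 0 0; 1 0 0 -0.08 0 0 0; 1 0 0 -0.12 0 0 0; 1 0 0 -0.16 0 0 0; 1 0 0 -0.2 0 0 0; 1 0 0 -0.2 0 0 0; 1 0 0 -0.2 0 0 0; 1 0 0 -0.2 0 0 0; 1 0 0 -0.2 0 0 0"
}}

```text
time: 32.0
eef_pos: [0.4857, -0.0876, 0.1326]
ee_rot: [[0.269, 0.963, -0.0], [0.963, -0.269, -0.0], [-0.0, -0.0, -1.0]]
wrist_force: [-0.1, -0.3, -5.1]
gripper_width: 0.138
finger_force: 79.0
```

Run:
```python
from h import *
im=camera('side');cv2.imwrite('pics/s8.png',im[:,:,::-1])
a=cv2.resize(im[150:300,220:340],(480,600))
cv2.imwrite('pics/c8.png',a[:,:,::-1])
```

```text
(no output)
```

View pics/c8.png

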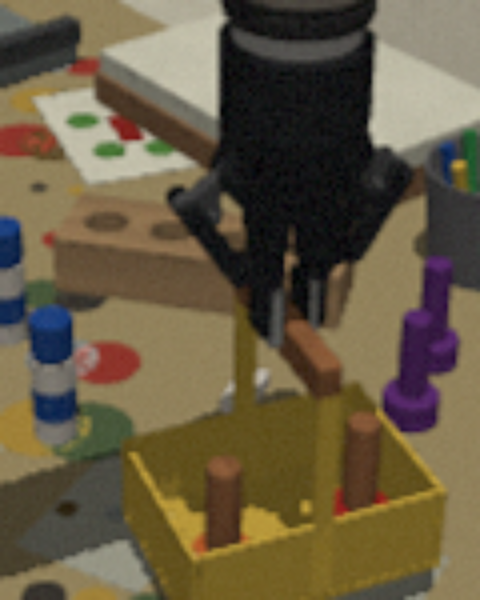

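The basket is lifted level at bar px ~(296,240) with both stamps inside. I carry it to a point beyond the hook's tip and align it with the arm.

Emit:
{"fn": "step_arm", "kwargs": {
  "moves": "1 0 0 -0.1 0 0 0; 1 0 0 -0.22 0 0 0; 1 0 0 -0.34 0 0 0.005; 1 -0.05 0 -0.45 0 0 0.012; 1 -0.12 0 -0.55 0 0 0.02; 1 -0.2 0 -0.62 0 0 0.028; 1 -0.28 0 -0.65 0 0 0.036; 1 -0.36 0 -0.65 0 0 0.044; 1 -0.44 0 -0.65 0 0 0.05; 1 -0.5 0 -0.65 0 0 0.053"
}}

```text
time: 33.3
eef_pos: [0.4691, -0.1462, 0.2103]
ee_rot: [[0.571, 0.821, -0.001], [0.821, -0.571, 0.0], [-0.001, -0.001, -1.0]]
wrist_force: [0.3, -0.0, -5.1]
gripper_width: 0.139
finger_force: 79.0
```

Emit:
{"fn": "step_arm", "kwargs": {
  "moves": "1 -0.05 0 0 0 0 0; 1 -0.12 0 0 0 0 0; 1 -0.2 0 0 0 0 0; 1 -0.28 0 0 0 0 0; 1 -0.36 0 0 0 0 0; 1 -0.42 0 0 0 0 0; 1 -0.47 0 0 0 0 0; 1 -0.5 0 0 0 0 0; 1 -0.5 0 0 0 0 0; 1 -0.5 0 0 0 0 0"
}}

```text
time: 34.55
eef_pos: [0.4358, -0.1944, 0.2108]
ee_rot: [[0.568, 0.823, 0.0], [0.823, -0.568, 0.0], [0.0, 0.0, -1.0]]
wrist_force: [-0.2, -0.4, -5.3]
gripper_width: 0.143
finger_force: 79.0
```

Run:
```python
from h import *
p,R,s=pose();print(s['gripper_width'])
d=np.array([-.817,.577]);seat=np.array([.5085,-.331]);q=seat+.11*d;print(q);go(q[0],q[1],.21,55);print('seat');go(seat[0],seat[1],.21,55)
```

```text
0.14276241284089913
[ 0.41863 -0.26753]
go [-0.582  0.229  0.007] [ 0.    -0.     0.001]
seat
go [-0.592  1.145  0.007] [ 0.    -0.     0.001]
```

Emit:
{"fn": "step_arm", "kwargs": {
  "moves": "1 -0.05 0 0 0 0 0; 1 -0.14 0 0 0 0 0; 1 -0.23 0.02 0 0 0 0; 1 -0.32 0.05 0 0 0 0; 1 -0.4 0.1 0 0 0 0.001; 1 -0.48 0.15 0 0 0 0.001; 1 -0.54 0.18 0 0 0 0.001; 1 -0.59 0.2 0 0 0 0.001; 1 -0.59 0.2 0 0 0 0.001; 1 -0.59 0.2 0 0 0 0.001"
}}

```text
time: 35.8
eef_pos: [0.4151, -0.2662, 0.2108]
ee_rot: [[0.574, 0.819, -0.0], [0.819, -0.574, 0.0], [0.0, -0.0, -1.0]]
wrist_force: [-0.0, -0.9, -4.5]
gripper_width: 0.146
finger_force: 79.0
```

Run:
```python
from h import *
im=camera('side');cv2.imwrite('pics/s9.png',im[:,:,::-1]);w=camera('wrist');cv2.imwrite('pics/w9.png',w[:,:,::-1])
go(.5085,-.331,.21,55)
a=cv2.resize(im[180:400,280:480],(400,440));b=cv2.resize(w[100:400,100:460],(400,333));b=cv2.copyMakeBorder(b,0,107,0,0,0)
cv2.imwrite('pics/c9.png',np.hstack([a,b])[:,:,::-1])
```

```text
go [0.003 0.947 0.007] [ 0. -0.  0.]
```

View pics/c9.png

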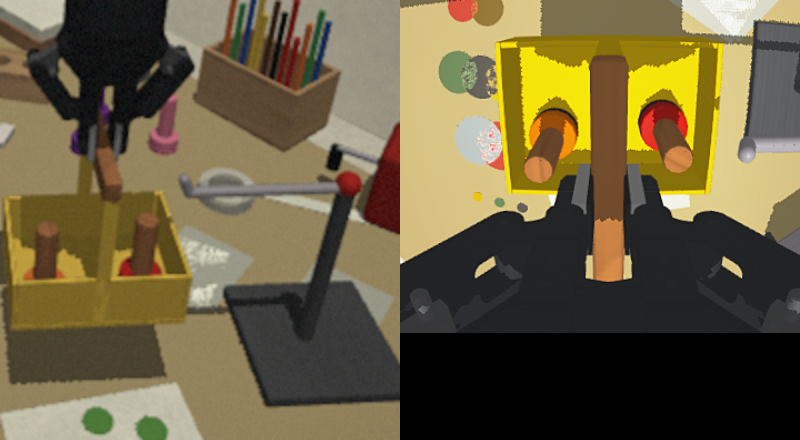

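The side view shows the basket level short of the arm, with the hook tip at (372,272) and the ball at (454,272). In the wrist view the tip is at about (413,235). I check the tip position from these views.

Run:
```python
from h import *
m=camera_model('wrist');ms=camera_model('side');mt=camera_model('top')
print(tri(ray(m,(100+348*.9,100+150*.9),True),ray(ms,(371.5,271))))
print(tri(ray(mt,(423.6,238.6)),ray(ms,(371.5,271))),tri(ray(mt,(451.1,195.6)),ray(ms,(454,272))))
```

```text
(array([ 0.4769488 , -0.30804816,  0.21209127]), [np.float64(0.000441536494252677), np.float64(0.00044153649425250456)])
(array([ 0.47670171, -0.30825684,  0.21228862]), [np.float64(0.0004491776686724027), np.float64(0.00044917766867244384)]) (array([ 0.59506448, -0.39271011,  0.20516045]), [np.float64(0.00023746273855335177), np.float64(0.00023746273855374344)])
```

Emit:
{"fn": "step_arm", "kwargs": {
  "moves": "1 0 0.1 0 0 0 0; 1 0 0.22 0 0 0 0; 1 0 0.35 0 0 0 0; 1 0 0.48 0 0 0 0; 1 0 0.61 0 0 0 0; 1 0 0.73 0 0 0 0; 1 0 0.84 0 0 0 0; 1 0 0.92 0 0 0 0; 1 0 0.95 0 0 0 0; 1 0 0.95 0 0 0 0"
}}

```text
time: 37.15
eef_pos: [0.5082, -0.3321, 0.2108]
ee_rot: [[0.574, 0.819, -0.0], [0.819, -0.574, 0.0], [-0.0, -0.0, -1.0]]
wrist_force: [-0.6, 0.1, -5.1]
gripper_width: 0.139
finger_force: 79.0
```

Emit:
{"fn": "step_arm", "kwargs": {
  "moves": "1 0 0 0.03 0 0 0; 1 0 0 0.06 0 0 0; 1 0 0 0.09 0 0 0; 1 0 0 0.12 0 0 0; 1 0 0 0.15 0 0 0; 1 0 0 0.18 0 0 0; 1 0 0 0.2 0 0 0; 1 0 0 0.22 0 0 0; 1 0 0 0.22 0 0 0; 1 0 0 0.22 0 0 0"
}}

```text
time: 38.4
eef_pos: [0.5084, -0.3322, 0.1845]
ee_rot: [[0.574, 0.819, 0.0], [0.819, -0.574, -0.0], [-0.0, 0.0, -1.0]]
wrist_force: [-0.9, 0.1, -4.7]
gripper_width: 0.137
finger_force: 79.0
```

Emit:
{"fn": "step_arm", "kwargs": {
  "moves": "1 0 0 0.01 0 0 0; 1 0 0 0.02 0 0 0; 1 0 0 0.03 0 0 0; 1 0 0 0.035 0 0 0; 1 0 0 0.04 0 0 0; 1 0 0 0.04 0 0 0; 1 0 0 0.04 0 0 0; 1 0 0 0.04 0 0 0; 1 0 0 0.04 0 0 0; 1 0 0 0.04 0 0 0"
}}

```text
time: 39.65
eef_pos: [0.5084, -0.3321, 0.1797]
ee_rot: [[0.574, 0.819, 0.0], [0.819, -0.574, -0.0], [-0.0, 0.0, -1.0]]
wrist_force: [-0.4, -0.2, -5.3]
gripper_width: 0.138
finger_force: 79.0
```

Emit:
{"fn": "step_arm", "kwargs": {
  "moves": "1 0 0 0.01 0 0 0; 1 0 0 0.015 0 0 0; 1 0 0 0.02 0 0 0; 1 0 0 0.025 0 0 0; 1 0 0 0.03 0 0 0; 1 0 0 0.03 0 0 0; 1 0 0 0.03 0 0 0; 1 0 0 0.03 0 0 0; 1 0 0 0.03 0 0 0; 1 0 0 0.03 0 0 0"
}}

```text
time: 40.9
eef_pos: [0.5086, -0.3323, 0.1788]
ee_rot: [[0.574, 0.819, 0.002], [0.819, -0.574, -0.001], [0.0, 0.002, -1.0]]
wrist_force: [-5.1, 3.2, 10.2]
gripper_width: 0.142
finger_force: 81.1
```

The bar rests on the arm. I release it with a small opening and go straight up.

Emit:
{"fn": "step_arm", "kwargs": {
  "moves": "1 0 0 -0.01 0 0 0; 0.7 0 0 -0.01 0 0 0; 0.4 0 0 -0.01 0 0 0; 0.4 0 0 -0.01 0 0 0; 0.4 0 0 -0.01 0 0 0; 0.4 0 0 -0.1 0 0 0; 0.4 0 0 -0.2 0 0 0; 0.4 0 0 -0.35 0 0 0; 0.4 0 0 -0.5 0 0 0; 0.4 0 0 -0.7 0 0 0"
}}

```text
time: 42.15
eef_pos: [0.5083, -0.3321, 0.2615]
ee_rot: [[0.574, 0.819, 0.0], [0.819, -0.574, -0.0], [-0.0, 0.0, -1.0]]
wrist_force: [-0.3, -0.4, 0.2]
gripper_width: 0.305
finger_force: 0.0
```

Emit:
{"fn": "step_arm", "kwargs": {
  "moves": "0.4 0 0 -0.3 0 0 0; 0.4 0 0 -0.5 0 0 0; 0.4 0 0 -0.5 0 0 0; 0.4 0 0 -0.5 0 0 0; 0 0 0 -0.5 0 0 0; 0 0 0 -0.5 0 0 0; 0 0 0 -0.5 0 0 0; 0 0 0 -0.5 0 0 0; 0 0 0 -0.5 0 0 0; 0 0 0 -0.5 0 0 0"
}}

```text
time: 43.4
eef_pos: [0.5084, -0.3321, 0.32]
ee_rot: [[0.574, 0.819, 0.0], [0.819, -0.574, -0.0], [-0.0, 0.0, -1.0]]
wrist_force: [-0.0, 1.1, 0.0]
gripper_width: 0.503
finger_force: 0.0
```

Run:
```python
from h import *
p,R,s=pose();print(np.round(s['joints'],2))
im=camera('side');t=camera('top');cv2.imwrite('pics/s10.png',im[:,:,::-1]);cv2.imwrite('pics/t10.png',t[:,:,::-1])
a=cv2.resize(im[190:400,330:500],(340,420));b=cv2.resize(t[180:300,180:290],(385,420))
cv2.imwrite('pics/c10.png',np.hstack([a,b])[:,:,::-1])
print(blobs(t,105,125,amin=40)[0])
for r,(x,y) in (('g',(.4557,.1009)),('rack',(.640,.1795))): go(x,y,.25,0)
```

```text
[ 0.46  0.26  0.06  1.46 -0.02  1.42 -0.09]
[((np.float64(355.9), np.float64(99.5)), 52, (351, 88, 11, 24)), ((np.float64(229.1), np.float64(237.3)), 73, (225, 233, 10, 10)), ((np.float64(267.2), np.float64(249.9)), 73, (263, 245, 9, 11)), ((np.float64(194.1), np.float64(260.4)), 75, (190, 256, 10, 10)), ((np.float64(226.4), np.float64(273.1)), 77, (222, 269, 10, 10))]
go [ 2.703 -2.431  0.583] [0.     0.     0.1527]
go [ 4.121 -1.55   0.583] [0.     0.     0.1527]
```

View pics/c10.png

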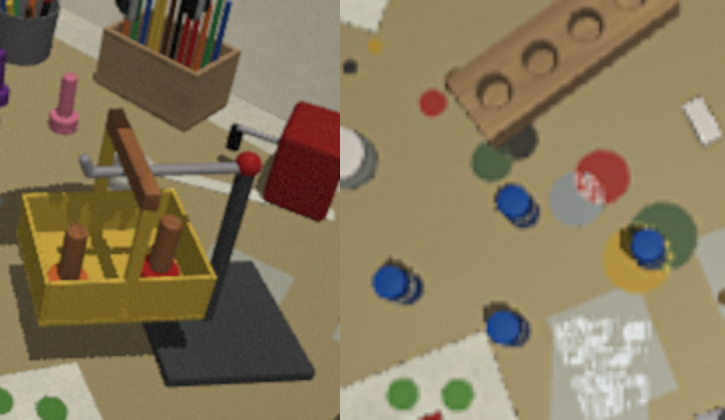

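The basket hangs level on the hook with both stamps in it (side px ~(390,265)). Now the glue sticks: I move over them with the tool turned so the fingers close across the block.

Emit:
{"fn": "step_arm", "kwargs": {
  "moves": "0 0.15 -0.15 0 0 0 0; 0 0.3 -0.3 0 0 0 0; 0 0.45 -0.45 0 0 0 0; 0 0.6 -0.6 0 0 0 0; 0 0.75 -0.75 0 0 0 0; 0 0.9 -0.9 0 0 0 0; 0 1 -1 0 0 0 0; 0 1 -1 0 0 0 0; 0 1 -1 0 0 0 0; 0 1 -1 0 0 0 0"
}}

```text
time: 44.75
eef_pos: [0.479, -0.1662, 0.3199]
ee_rot: [[0.576, 0.818, -0.0], [0.818, -0.576, -0.0], [-0.0, 0.0, -1.0]]
wrist_force: [-0.2, 0.1, -0.1]
gripper_width: 0.504
finger_force: 0.0
```

Emit:
{"fn": "step_arm", "kwargs": {
  "moves": "-0.3 0.15 -0.15 0 0 0 0; -0.3 0.3 -0.3 0 0 0 0; -0.3 0.45 -0.45 0 0 0 0; -0.3 0.6 -0.6 0 0 0 0; -0.3 0.75 -0.75 0 0 0 0; -0.3 0.9 -0.9 0 0 0 0; -0.3 1 -1 0 0 0 0; -0.3 1 -1 0 0 0 0; -0.3 1 -1 0 0 0 0; -0.3 1 -1 0 0 0 0"
}}

```text
time: 46.0
eef_pos: [0.4498, 0.001, 0.3199]
ee_rot: [[0.576, 0.818, -0.0], [0.818, -0.576, -0.0], [-0.0, 0.0, -1.0]]
wrist_force: [-0.3, 0.7, 0.3]
gripper_width: 0.651
finger_force: 0.0
```

Emit:
{"fn": "step_arm", "kwargs": {
  "moves": "-0.3 0.15 -0.15 0 0 0 -0.025; -0.3 0.3 -0.3 0 0 0 -0.05; -0.3 0.45 -0.45 0 0 0 -0.075; -0.3 0.6 -0.6 0 0 0 -0.1; -0.3 0.75 -0.75 0 0 0 -0.125; -0.3 0.9 -0.9 0 0 0 -0.15; -0.3 0.9 -0.9 0 0 0 -0.175; -0.3 0.9 -0.9 0 0 0 -0.203; -0.3 0.9 -0.9 0 0 0 -0.203; -0.3 0.9 -0.9 0 0 0 -0.203"
}}

```text
time: 47.25
eef_pos: [0.4233, 0.1522, 0.3199]
ee_rot: [[-0.614, 0.79, -0.0], [0.79, 0.614, -0.0], [-0.0, -0.0, -1.0]]
wrist_force: [-0.2, 0.0, 0.5]
gripper_width: 0.649
finger_force: 0.0
```

Run:
```python
from h import *
p,R,s=pose();print(np.round(s['joints'],2),p)
m=camera_model('wrist');im=camera('wrist');cv2.imwrite('pics/w11.png',im[:,:,::-1])
G=[(.4908,.2117),(.4236,.3102),(.3898,.2173),(.4557,.1009)]
for g in G:print(np.round(proj(m,(*g,.09),True),1))
for b in blobs(im,105,125,amin=60)[0]:print(b[0],b[1:],plane(m,b[0],.09,True)[:2])
for h in((.5941,.2386),(.6247,.1994),(.6556,.1599),(.686,.12)):print('hole',np.round(proj(m,(*h,.045),True),1))
cv2.imwrite('pics/c11.png',cv2.resize(im,(800,600))[:,:,::-1])
```

```text
[-0.07 -0.03 -0.36  1.79 -0.01  1.38  0.24] [0.42333627 0.15224093 0.31993139]
[358.1 166.8]
[366.2  74.1]
[299.2 113.5]
[283.6 215.8]
(np.float64(364.5), np.float64(72.1)) (407, (353, 61, 24, 23)) [0.42038194 0.31079587]
(np.float64(297.0), np.float64(111.1)) (358, (287, 101, 21, 21)) [0.38587943 0.21797341]
(np.float64(356.9), np.float64(164.0)) (388, (346, 153, 23, 23)) [0.4872057  0.21340802]
(np.float64(283.2), np.float64(213.6)) (400, (273, 202, 21, 24)) [0.45343093 0.10292737]
(np.float64(12.8), np.float64(390.1)) (1649, (0, 349, 37, 71)) [ 0.17293131 -0.78723719]
hole [413.  190.9]
hole [409.6 222.1]
hole [405.8 251.7]
hole [401.3 279.2]
```

View pics/c11.png

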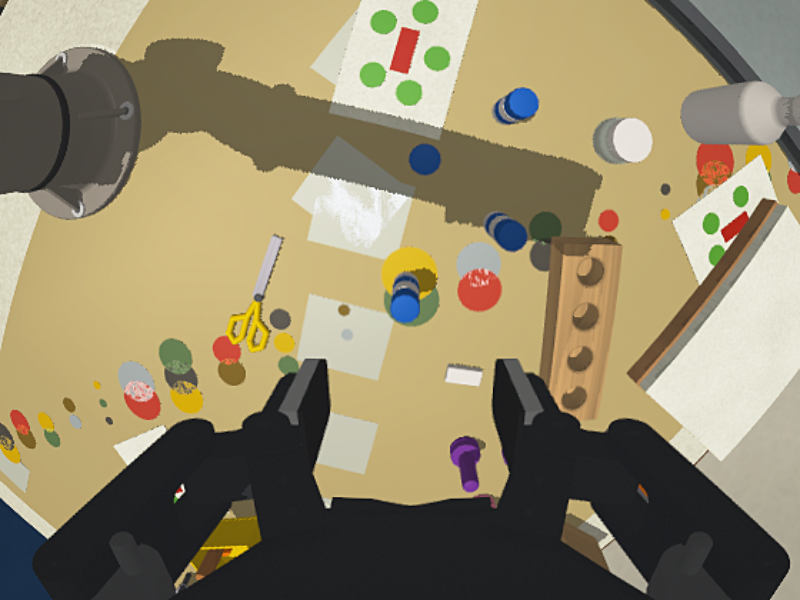

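The last view shows the glue caps at wrist px (364,72), (297,111), (357,164) and (283,214). The four holes are within 1 px of their predictions, so the hole positions hold. I fetch the nearest stick.

Emit:
{"fn": "step_arm", "kwargs": {
  "moves": "-0.3 -0.15 0 0.1 0 0 0; -0.3 -0.3 -0.02 0.25 0 0 0; -0.3 -0.49 -0.05 0.4 0 0 0; -0.3 -0.49 -0.05 0.6 0 0 0; -0.3 -0.49 -0.05 0.8 0 0 0; -0.3 -0.49 -0.05 1 0 0 0; -0.3 -0.49 -0.05 1 0 0 0; -0.3 -0.49 -0.05 1 0 0 0; -0.3 -0.49 -0.05 1 0 0 0; -0.3 -0.49 -0.05 1 0 0 0"
}}

```text
time: 48.55
eef_pos: [0.4553, 0.1027, 0.2007]
ee_rot: [[-0.616, 0.788, 0.002], [0.788, 0.616, 0.0], [-0.001, 0.001, -1.0]]
wrist_force: [0.6, -0.3, -0.1]
gripper_width: 0.651
finger_force: 0.0
```

```bash
cat >> h.py <<'E'
def caps(z=.09):
    p,R,s=pose();m=camera_model('wrist');im=camera('wrist')
    for b in blobs(im,105,125,amin=60)[0]:
        if b[0][1]<330: print('cap',b[0],b[1:],np.round(plane(m,b[0],z,True)[:2],4),np.round(R.T@(plane(m,b[0],z,True)-p),4))
E
python3 - <<'E'
from h import *
caps()
m=camera_model('wrist');print(proj(m,(.4546,.102,.09),True))
go(.4546,.102,.025,128)
E
```

```text
cap (np.float64(396.6), np.float64(7.1)) (479, (381, 0, 34, 18)) [0.4236 0.3023] [0.1768 0.0979 0.1107]
cap (np.float64(376.7), np.float64(21.0)) (166, (369, 7, 23, 22)) [0.4183 0.2774] [0.1605 0.0784 0.1107]
cap (np.float64(306.9), np.float64(47.3)) (800, (292, 31, 32, 33)) [0.3866 0.2161] [0.1317 0.0156 0.1106]
cap (np.float64(366.7), np.float64(119.8)) (91, (363, 109, 14, 25)) [0.4679 0.1993] [0.0684 0.0693 0.1108]
cap (np.float64(390.6), np.float64(123.6)) (809, (374, 109, 34, 30)) [0.4872 0.2114] [0.066  0.092  0.1108]
cap (np.float64(286.6), np.float64(171.4)) (60, (275, 168, 25, 11)) [0.4412 0.1178] [ 0.0207 -0.0019  0.1107]
cap (np.float64(286.8), np.float64(193.0)) (781, (272, 177, 30, 33)) [0.4536 0.1022] [ 0.0008 -0.0017  0.1107]
(np.float64(287.66017085288865), np.float64(193.98352910590611))
go [-1.000e-03 -8.000e-03  1.463e+00] [0.0002 0.0001 0.0001]
```

Emit:
{"fn": "step_arm", "kwargs": {
  "moves": "-0.3 0 -0.01 0.2 0 0 0; -0.3 0 -0.01 0.4 0 0 0; -0.3 0 -0.01 0.6 0 0 0; -0.3 0 -0.01 0.8 0 0 0; -0.3 0 -0.01 1 0 0 0; -0.3 0 -0.01 1 0 0 0; -0.3 0 -0.01 1 0 0 0; -0.3 0 -0.01 1 0 0 0; -0.3 0 -0.01 1 0 0 0; -0.3 0 -0.01 1 0 0 0"
}}

```text
time: 49.85
eef_pos: [0.454, 0.1019, 0.0804]
ee_rot: [[-0.616, 0.788, 0.001], [0.788, 0.616, -0.0], [-0.001, 0.001, -1.0]]
wrist_force: [0.4, 0.6, -0.1]
gripper_width: 0.648
finger_force: 0.0
```

Emit:
{"fn": "step_arm", "kwargs": {
  "moves": "-0.3 0 0 0.2 0 0 0; -0.3 0 0 0.35 0 0 0; -0.3 0 0 0.47 0 0 0; -0.3 0 0 0.47 0 0 0; -0.3 0 0 0.47 0 0 0; 1 0 0 0.47 0 0 0; 1 0 0 0.47 0 0 0; 1 0 0 0.47 0 0 0; 1 0 0 0.47 0 0 0; 1 0 0 0.47 0 0 0",
  "newtons": 35
}}

```text
time: 51.1
eef_pos: [0.4544, 0.102, 0.0242]
ee_rot: [[-0.616, 0.788, 0.001], [0.788, 0.616, 0.0], [-0.001, 0.001, -1.0]]
wrist_force: [-1.0, 0.1, 6.7]
gripper_width: 0.314
finger_force: 34.4
```

Emit:
{"fn": "step_arm", "kwargs": {
  "moves": "1 0 0 -0.2 0 0 0; 1 0 0 -0.4 0 0 0; 1 0 0 -0.6 0 0 0; 1 0 0 -0.8 0 0 0; 1 0 0 -1 0 0 0; 1 0 0 -1 0 0 0; 1 0 0 -1 0 0 0; 1 0 0 -1 0 0 0; 1 0 0 -1 0 0 0; 1 0 0 -1 0 0 0"
}}

```text
time: 52.35
eef_pos: [0.4535, 0.1018, 0.1432]
ee_rot: [[-0.616, 0.787, -0.001], [0.787, 0.616, -0.0], [0.0, -0.001, -1.0]]
wrist_force: [0.2, 0.2, 0.3]
gripper_width: 0.316
finger_force: 34.6
```

Run:
```python
from h import *
p,R,s=pose();print(p,s['gripper_width'])
caps(p[2]+.065)
go(.686,.120,p[2],128);go(.5941,.2386,p[2],128)
```

```text
[0.45351647 0.10183007 0.14316082] 0.3160511496769858
cap (np.float64(396.6), np.float64(8.6)) (224, (386, 0, 29, 17)) [0.413  0.2135] [ 0.1129  0.0369 -0.065 ]
cap (np.float64(314.4), np.float64(33.0)) (1270, (296, 13, 39, 42)) [0.3971 0.1863] [ 0.1013  0.0076 -0.065 ]
cap (np.float64(305.9), np.float64(58.6)) (101, (295, 49, 28, 15)) [0.4005 0.1772] [ 0.0921  0.0047 -0.065 ]
cap (np.float64(384.0), np.float64(123.0)) (172, (379, 110, 16, 30)) [0.4353 0.1773] [ 0.0707  0.0321 -0.065 ]
cap (np.float64(415.7), np.float64(127.7)) (1243, (395, 110, 43, 37)) [0.4455 0.184 ] [ 0.0697  0.0443 -0.065 ]
cap (np.float64(287.8), np.float64(229.0)) (542, (264, 219, 49, 29)) [0.4329 0.1261] [ 0.0318 -0.0013 -0.065 ]
cap (np.float64(287.4), np.float64(293.0)) (4351, (254, 252, 67, 81)) [0.4496 0.1045] [ 0.0045 -0.0015 -0.065 ]
go [-1.075  1.618 -0.   ] [-0.0001 -0.      0.0001]
go [0.176 1.624 0.   ] [-0.0001 -0.      0.0001]
```

```bash
cat >> h.py <<'E'
def held(dz=.0658):
    """offset of held cap top in tool x,y: silhouette of the cap-top disc's rear edge and sides"""
    p,R,s=pose();m=camera_model('wrist');im=camera('wrist')
    k=blobs(im,105,125,amin=60)[1][230:345,200:380];n,l,st,c=cv2.connectedComponentsWithStats(k);i=1+np.argmax(st[1:,4])
    x,y,w,h=st[i,:4];row=230+y+h;a=np.linspace(0,2*np.pi,73)
    def f(e):
        q=[proj(m,p+R@np.array([e+.014*np.cos(t),.014*np.sin(t),-dz]),True) for t in a];q=np.array(q);return q[:,1].max(),q[:,0].min(),q[:,0].max()
    print('bbox',200+x,200+x+w,230+y,row,[(e,np.round(f(e),1).tolist()) for e in(-.004,-.002,0,.002,.004)])
E
python3 - <<'E'
from h import *
held()
im=camera('wrist');print(cv2.cvtColor(im,cv2.COLOR_RGB2HSV)[322:345,287].tolist())
E
```

```text
bbox 254 321 252 333 [(-0.004, [337.4, 256.7, 325.2]), (-0.002, [333.9, 256.5, 325.5]), (0, [330.3, 256.3, 325.8]), (0.002, [326.7, 256.1, 326.1]), (0.004, [322.9, 255.8, 326.3])]
[[108, 203, 122], [108, 205, 122], [108, 203, 122], [108, 203, 122], [108, 201, 122], [108, 201, 122], [108, 205, 122], [108, 204, 121], [108, 199, 123], [108, 213, 120], [108, 255, 118], [23, 21, 145], [23, 106, 239], [23, 99, 224], [24, 98, 222], [24, 98, 221], [24, 98, 221], [23, 97, 221], [23, 99, 222], [23, 98, 221], [23, 98, 222], [23, 97, 221], [23, 98, 221]]
```

Emit:
{"fn": "step_arm", "kwargs": {
  "moves": "1 -0.1 0.12 0 0 0 0; 1 -0.2 0.26 0 0 0 0; 1 -0.3 0.4 0 0 0 0; 1 -0.4 0.54 0 0 0 0; 1 -0.5 0.68 0 0 0 0; 1 -0.54 0.8 0 0 0 0; 1 -0.54 0.81 0 0 0 0; 1 -0.54 0.81 0 0 0 0; 1 -0.54 0.81 0 0 0 0; 1 -0.54 0.81 0 0 0 0"
}}

```text
time: 53.75
eef_pos: [0.5699, 0.1106, 0.1437]
ee_rot: [[-0.616, 0.788, 0.0], [0.788, 0.616, -0.0], [-0.0, -0.0, -1.0]]
wrist_force: [-0.0, 0.6, -0.6]
gripper_width: 0.316
finger_force: 34.6
```

Emit:
{"fn": "step_arm", "kwargs": {
  "moves": "1 -0.1 0.12 0 0 0 0; 1 -0.2 0.26 0 0 0 0; 1 -0.3 0.4 0 0 0 0; 1 -0.4 0.54 0 0 0 0; 1 -0.5 0.68 0 0 0 0; 1 -0.54 0.8 0 0 0 0; 1 -0.54 0.81 0 0 0 0; 1 -0.54 0.81 0 0 0 0; 1 -0.54 0.81 0 0 0 0; 1 -0.54 0.81 0 0 0 0"
}}

```text
time: 55.0
eef_pos: [0.6864, 0.1194, 0.1438]
ee_rot: [[-0.616, 0.788, 0.0], [0.788, 0.616, -0.0], [-0.0, -0.0, -1.0]]
wrist_force: [-0.3, 0.7, -0.5]
gripper_width: 0.317
finger_force: 34.6
```

Run:
```python
from h import *
p,R,s=pose();print(p,s['gripper_width']);held()
m=camera_model('wrist');im=camera('wrist');cv2.imwrite('pics/w12.png',im[:,:,::-1])
# rectify the z=.045 plane to an overhead view (0.25 mm/px) around the holes
H=[(.5941,.2386),(.6247,.1994),(.6556,.1599),(.686,.12)]
for h in H:
    n=160;g=np.zeros((n,n,2),np.float32)
    for i in range(n):
        for j in range(n): g[i,j]=proj(m,(h[0]+(i-n/2)*.0003,h[1]+(j-n/2)*.0003,.045),True)
    w=cv2.remap(im,g[...,0],g[...,1],cv2.INTER_LINEAR);gr=cv2.cvtColor(w,cv2.COLOR_RGB2GRAY)
    cv2.imwrite(f'pics/r{h[0]}.png',w)
    c=cv2.HoughCircles(cv2.medianBlur(gr,3),cv2.HOUGH_GRADIENT,1,60,param1=80,param2=12,minRadius=45,maxRadius=58)
    if c is not None:
        for q in c[0][:2]: print(h,'->',np.round([h[0]+(q[1]-n/2)*.0003,h[1]+(q[0]-n/2)*.0003,q[2]*.0003],4),np.round(R.T@(np.array([h[0]+(q[1]-n/2)*.0003,h[1]+(q[0]-n/2)*.0003,.045])-p),4))
```

```text
[0.68637014 0.11936459 0.14378509] 0.3172765998370921
bbox 254 321 252 333 [(-0.004, [337.5, 256.7, 325.2]), (-0.002, [334.0, 256.5, 325.5]), (0, [330.4, 256.2, 325.7]), (0.002, [326.7, 256.0, 326.0]), (0.004, [323.0, 255.8, 326.3])]
(0.5941, 0.2386) -> [0.5936 0.2396 0.0152] [0.1519 0.0011 0.0987]
(0.6247, 0.1994) -> [0.6242 0.1992 0.0162] [0.1012 0.0003 0.0988]
(0.686, 0.12) -> [0.6858 0.1208 0.0172] [0.0014 0.0005 0.0988]
```

Emit:
{"fn": "step_arm", "kwargs": {
  "moves": "1 0.02 0.014 0.1 0 0 0; 1 0.02 0.014 0.2 0 0 0; 1 0.02 0.014 0.3 0 0 0; 1 0.02 0.014 0.4 0 0 0; 1 0.02 0.014 0.5 0 0 0; 1 0.02 0.014 0.58 0 0 0; 1 0.02 0.014 0.58 0 0 0; 1 0.02 0.014 0.58 0 0 0; 1 0.02 0.014 0.58 0 0 0; 1 0.02 0.014 0.58 0 0 0"
}}

```text
time: 56.35
eef_pos: [0.6869, 0.1226, 0.0745]
ee_rot: [[-0.616, 0.788, 0.001], [0.788, 0.616, 0.0], [-0.001, 0.001, -1.0]]
wrist_force: [-0.0, 0.4, -0.9]
gripper_width: 0.314
finger_force: 34.6
```

Emit:
{"fn": "step_arm", "kwargs": {
  "moves": "1 0 0 0.02 0 0 0; 1 0 0 0.04 0 0 0; 1 0 0 0.06 0 0 0; 1 0 0 0.07 0 0 0; 1 0 0 0.08 0 0 0; 1 0 0 0.08 0 0 0; 1 0 0 0.08 0 0 0; 1 0 0 0.08 0 0 0; 1 0 0 0.08 0 0 0; 1 0 0 0.08 0 0 0"
}}

```text
time: 57.6
eef_pos: [0.6865, 0.1226, 0.0644]
ee_rot: [[-0.616, 0.788, -0.0], [0.788, 0.616, -0.0], [-0.0, -0.0, -1.0]]
wrist_force: [0.5, 0.4, -0.1]
gripper_width: 0.313
finger_force: 34.6
```

The foot is below the mouth with no force, so it has entered the hole. I continue down.

Emit:
{"fn": "step_arm", "kwargs": {
  "moves": "1 0 0 0.04 0 0 0; 1 0 0 0.08 0 0 0; 1 0 0 0.12 0 0 0; 1 0 0 0.16 0 0 0; 1 0 0 0.2 0 0 0; 1 0 0 0.24 0 0 0; 1 0 0 0.26 0 0 0; 1 0 0 0.26 0 0 0; 1 0 0 0.26 0 0 0; 1 0 0 0.26 0 0 0"
}}

```text
time: 58.85
eef_pos: [0.6866, 0.1225, 0.0333]
ee_rot: [[-0.616, 0.788, 0.0], [0.788, 0.616, -0.0], [-0.0, 0.0, -1.0]]
wrist_force: [-0.4, -1.2, 0.1]
gripper_width: 0.314
finger_force: 34.6
```

Emit:
{"fn": "step_arm", "kwargs": {
  "moves": "0.3 0 0 0 0 0 0; 0 0 0 0 0 0 0; 0 0 0 0 0 0 0; 0 0 0 -0.1 0 0 0; 0 0 0 -0.3 0 0 0; 0 0 0 -0.5 0 0 0; 0 0 0 -0.7 0 0 0; 0 0 0 -0.9 0 0 0; -0.3 0 0 -1 0 0 0; -0.3 0 0 -1 0 0 0"
}}

```text
time: 60.1
eef_pos: [0.6872, 0.1228, 0.1545]
ee_rot: [[-0.616, 0.788, 0.002], [0.788, 0.616, 0.0], [-0.001, 0.002, -1.0]]
wrist_force: [0.2, -0.8, 0.1]
gripper_width: 0.657
finger_force: 0.0
```

Emit:
{"fn": "step_arm", "kwargs": {
  "moves": "-0.3 0.15 -0.08 -0.2 0 0 0; -0.3 0.3 -0.16 -0.4 0 0 0; -0.3 0.45 -0.24 -0.4 0 0 0; -0.3 0.6 -0.32 -0.4 0 0 0; -0.3 0.75 -0.4 -0.4 0 0 0; -0.3 0.81 -0.42 -0.4 0 0 0; -0.3 0.81 -0.42 -0.4 0 0 0; -0.3 0.81 -0.42 -0.4 0 0 0; -0.3 0.81 -0.42 -0.4 0 0 0; -0.3 0.81 -0.42 -0.4 0 0 0"
}}

```text
time: 61.35
eef_pos: [0.5873, 0.1677, 0.201]
ee_rot: [[-0.616, 0.788, -0.0], [0.788, 0.616, -0.0], [-0.0, -0.0, -1.0]]
wrist_force: [-0.8, 0.5, -0.1]
gripper_width: 0.647
finger_force: 0.0
```

Emit:
{"fn": "step_arm", "kwargs": {
  "moves": "-0.3 0.15 -0.08 0 0 0 0; -0.3 0.3 -0.16 0 0 0 0; -0.3 0.45 -0.24 0 0 0 0; -0.3 0.6 -0.32 0 0 0 0; -0.3 0.75 -0.4 0 0 0 0; -0.3 0.81 -0.42 0 0 0 0; -0.3 0.81 -0.42 0 0 0 0; -0.3 0.81 -0.42 0 0 0 0; -0.3 0.81 -0.42 0 0 0 0; -0.3 0.81 -0.42 0 0 0 0"
}}

```text
time: 62.6
eef_pos: [0.4877, 0.2132, 0.201]
ee_rot: [[-0.616, 0.788, -0.0], [0.788, 0.616, -0.0], [-0.0, -0.0, -1.0]]
wrist_force: [0.8, -0.3, 0.0]
gripper_width: 0.647
finger_force: 0.0
```

Run:
```python
from h import *
caps();go(.488,.2125,.025,128)
```

```text
cap (np.float64(299.2), np.float64(61.8)) (796, (284, 46, 32, 33)) [0.4219 0.312 ] [0.1184 0.009  0.111 ]
cap (np.float64(204.8), np.float64(121.8)) (791, (189, 108, 33, 30)) [0.3877 0.2196] [ 0.0666 -0.0749  0.111 ]
cap (np.float64(226.6), np.float64(118.4)) (71, (219, 108, 12, 24)) [0.4021 0.2337] [ 0.0689 -0.0549  0.111 ]
cap (np.float64(289.4), np.float64(171.0)) (63, (279, 168, 23, 10)) [0.4752 0.2301] [0.021  0.0006 0.111 ]
cap (np.float64(290.7), np.float64(192.5)) (771, (277, 176, 29, 33)) [0.4884 0.2152] [0.0011 0.0018 0.111 ]
go [-0.007 -0.002  1.467] [-0. -0.  0.]
```

Emit:
{"fn": "step_arm", "kwargs": {
  "moves": "-0.3 0.01 0.025 0.2 0 0 0; -0.3 0.01 0.025 0.4 0 0 0; -0.3 0.01 0.025 0.6 0 0 0; -0.3 0.01 0.025 0.8 0 0 0; -0.3 0.01 0.025 1 0 0 0; -0.3 0.01 0.025 1 0 0 0; -0.3 0.01 0.025 1 0 0 0; -0.3 0.01 0.025 1 0 0 0; -0.3 0.01 0.025 1 0 0 0; -0.3 0.01 0.025 1 0 0 0"
}}

```text
time: 63.9
eef_pos: [0.4893, 0.2164, 0.0816]
ee_rot: [[-0.616, 0.788, 0.001], [0.788, 0.616, 0.0], [-0.0, 0.001, -1.0]]
wrist_force: [-0.7, -0.0, 0.3]
gripper_width: 0.652
finger_force: 0.0
```

Emit:
{"fn": "step_arm", "kwargs": {
  "moves": "-0.3 0 0 0.2 0 0 0; -0.3 0 0 0.35 0 0 0; -0.3 0 0 0.47 0 0 0; -0.3 0 0 0.47 0 0 0; -0.3 0 0 0.47 0 0 0; 1 0 0 0.47 0 0 0; 1 0 0 0.47 0 0 0; 1 0 0 0.47 0 0 0; 1 0 0 0.47 0 0 0; 1 0 0 0.47 0 0 0",
  "newtons": 35
}}

```text
time: 65.15
eef_pos: [0.4896, 0.2165, 0.0255]
ee_rot: [[-0.616, 0.788, 0.001], [0.788, 0.616, 0.0], [-0.0, 0.001, -1.0]]
wrist_force: [-0.1, -0.8, 5.6]
gripper_width: 0.318
finger_force: 34.6
```

Emit:
{"fn": "step_arm", "kwargs": {
  "moves": "1 0 0 -0.2 0 0 0; 1 0 0 -0.4 0 0 0; 1 0 0 -0.6 0 0 0; 1 0 0 -0.8 0 0 0; 1 0 0 -1 0 0 0; 1 0 0 -1 0 0 0; 1 0 0 -1 0 0 0; 1 0 0 -1 0 0 0; 1 0 0 -1 0 0 0; 1 0 0 -1 0 0 0"
}}

```text
time: 66.4
eef_pos: [0.4888, 0.2162, 0.1443]
ee_rot: [[-0.616, 0.788, -0.001], [0.788, 0.616, -0.0], [0.0, -0.001, -1.0]]
wrist_force: [0.6, 0.3, -0.4]
gripper_width: 0.315
finger_force: 34.5
```

```bash
cat >> h.py <<'E'
HT=[(.5946,.2411),(.6253,.2016),(.6559,.1620),(.6866,.1225)]
E
python3 - <<'E'
from h import *
p,R,s=pose();print(p,s['gripper_width']);held()
go(*HT[2],.144,128)
E
```

```text
[0.48877127 0.21617903 0.14431288] 0.31490704096285527
bbox 254 321 253 333 [(-0.004, [337.5, 256.6, 325.2]), (-0.002, [334.0, 256.4, 325.4]), (0, [330.4, 256.2, 325.7]), (0.002, [326.7, 256.0, 326.0]), (0.004, [323.0, 255.8, 326.2])]
go [-1.214  0.817  0.003] [-0.0001 -0.      0.0001]
```

Emit:
{"fn": "step_arm", "kwargs": {
  "moves": "1 -0.12 0.1 0 0 0 0; 1 -0.25 0.2 0 0 0 0; 1 -0.4 0.32 0 0 0 0; 1 -0.55 0.45 0 0 0 0; 1 -0.7 0.57 0 0 0 0; 1 -0.85 0.7 0 0 0 0; 1 -0.95 0.8 0 0 0 0; 1 -1 0.817 0 0 0 0; 1 -1 0.817 0 0 0 0; 1 -1 0.817 0 0 0 0"
}}

```text
time: 67.7
eef_pos: [0.6396, 0.1824, 0.1447]
ee_rot: [[-0.617, 0.787, -0.001], [0.787, 0.617, -0.0], [0.0, -0.0, -1.0]]
wrist_force: [-0.0, 1.3, -0.2]
gripper_width: 0.319
finger_force: 34.6
```

Emit:
{"fn": "step_arm", "kwargs": {
  "moves": "1 -0.1 0 0 0 0 0; 1 -0.21 0 0 0 0 0; 1 -0.21 0 0 0 0 0; 1 -0.21 0 0.1 0 0 0; 1 -0.21 0 0.2 0 0 0; 1 -0.21 0 0.3 0 0 0; 1 -0.21 0 0.4 0 0 0; 1 -0.21 0 0.5 0 0 0; 1 -0.21 0 0.56 0 0 0; 1 -0.21 0 0.56 0 0 0"
}}

```text
time: 68.95
eef_pos: [0.6553, 0.1622, 0.0768]
ee_rot: [[-0.616, 0.788, -0.001], [0.788, 0.616, -0.0], [0.0, -0.001, -1.0]]
wrist_force: [0.3, -0.3, 0.2]
gripper_width: 0.315
finger_force: 34.6
```

Run:
```python
from h import *
go(*HT[2],.064,128);print(pose()[0])
```

```text
go [-0.005  0.003  0.107] [-0.0002 -0.0001  0.0001]
[0.65526767 0.16221304 0.07683499]
```

Emit:
{"fn": "step_arm", "kwargs": {
  "moves": "1 -0.005 0 0.02 0 0 0; 1 -0.005 0 0.04 0 0 0; 1 -0.005 0 0.06 0 0 0; 1 -0.005 0 0.08 0 0 0; 1 -0.005 0 0.1 0 0 0; 1 -0.005 0 0.1 0 0 0; 1 -0.005 0 0.1 0 0 0; 1 -0.005 0 0.1 0 0 0; 1 -0.005 0 0.1 0 0 0; 1 -0.005 0 0.1 0 0 0"
}}

```text
time: 70.2
eef_pos: [0.6566, 0.1623, 0.0699]
ee_rot: [[-0.616, 0.788, 0.002], [0.788, 0.616, -0.0], [-0.001, 0.001, -1.0]]
wrist_force: [-6.5, -2.0, 17.2]
gripper_width: 0.316
finger_force: 36.6
```

Run:
```python
from h import *
p,R,s=pose();print(s['wrist_force'],s['ft_torque'],'tool F',R.T@s['wrist_force'],'tool T',R.T@s['ft_torque'])
```

```text
[-6.53590795 -2.01508096 17.23198003] [-0.58654887  1.48644623 -0.07258488] tool F [  2.41787133  -6.36843336 -17.24287489] tool T [1.53230053 0.45366477 0.07123133]
```

Emit:
{"fn": "step_arm", "kwargs": {
  "moves": "1 0 0 -0.06 0 0 0; 1 0 0 -0.06 0 0 0; 1 0.004 -0.012 -0.06 0 0 0; 1 0.004 -0.012 -0.06 0 0 0; 1 0.004 -0.012 -0.04 0 0 0; 1 0.004 -0.012 -0.02 0 0 0; 1 0.004 -0.012 0 0 0 0; 1 0.004 -0.012 0 0 0 0; 1 0.004 -0.012 0 0 0 0; 1 0.004 -0.012 0 0 0 0"
}}

```text
time: 71.45
eef_pos: [0.6546, 0.162, 0.0653]
ee_rot: [[-0.617, 0.787, -0.0], [0.787, 0.617, 0.001], [0.001, 0.0, -1.0]]
wrist_force: [0.1, 2.4, 0.6]
gripper_width: 0.317
finger_force: 34.8
```

Run:
```python
from h import *
p,R,s=pose();print(p,'tool F',R.T@s['wrist_force'],'tool T',R.T@s['ft_torque'])
```

```text
[0.65457402 0.16202034 0.0653192 ] tool F [ 1.82436334  1.53903881 -0.61280717] tool T [-0.32646916  0.37702666 -0.02739833]
```

It is in. I lower it fully, release, and go on to the next stick.

Emit:
{"fn": "step_arm", "kwargs": {
  "moves": "1 0 0 0.04 0 0 0; 1 0 0 0.08 0 0 0; 1 0 0 0.12 0 0 0; 1 0 0 0.16 0 0 0; 1 0 0 0.2 0 0 0; 1 0 0 0.24 0 0 0; 1 0 0 0.26 0 0 0; 1 0 0 0.26 0 0 0; 0.3 0 0 0.26 0 0 0; 0 0 0 0.26 0 0 0"
}}

```text
time: 72.7
eef_pos: [0.6547, 0.1588, 0.034]
ee_rot: [[-0.615, 0.788, -0.001], [0.788, 0.615, -0.003], [-0.002, -0.002, -1.0]]
wrist_force: [0.4, -0.1, 0.9]
gripper_width: 0.501
finger_force: 0.0
```

Emit:
{"fn": "step_arm", "kwargs": {
  "moves": "0 0 0 0 0 0 0; 0 0 0 -0.1 0 0 0; 0 0 0 -0.3 0 0 0; 0 0 0 -0.5 0 0 0; 0 0 0 -0.7 0 0 0; 0 0 0 -0.9 0 0 0; 0 0 0 -1 0 0 0; -0.3 0 0 -1 0 0 0; -0.3 0 0 -1 0 0 0; -0.3 0 0 -1 0 0 0"
}}

```text
time: 73.95
eef_pos: [0.6539, 0.1611, 0.1531]
ee_rot: [[-0.616, 0.787, -0.002], [0.787, 0.616, -0.001], [0.001, -0.002, -1.0]]
wrist_force: [-0.7, -0.3, -0.4]
gripper_width: 0.652
finger_force: 0.0
```

Run:
```python
from h import *
go(.4235,.311,.2,128);go(.388,.2195,.2,128)
```

```text
go [ 2.167 -0.743 -0.388] [-0.0003 -0.0001  0.0001]
go [ 1.749 -1.446 -0.387] [-0.0003 -0.0001  0.0001]
```

Emit:
{"fn": "step_arm", "kwargs": {
  "moves": "-0.3 0.15 -0.05 -0.2 0 0 0; -0.3 0.3 -0.1 -0.39 0 0 0; -0.3 0.5 -0.15 -0.39 0 0 0; -0.3 0.7 -0.2 -0.39 0 0 0; -0.3 0.9 -0.3 -0.39 0 0 0; -0.3 1 -0.37 -0.39 0 0 0; -0.3 1 -0.37 -0.39 0 0 0; -0.3 1 -0.37 -0.39 0 0 0; -0.3 1 -0.37 -0.39 0 0 0; -0.3 1 -0.37 -0.39 0 0 0"
}}

```text
time: 75.2
eef_pos: [0.5463, 0.2281, 0.201]
ee_rot: [[-0.615, 0.788, 0.0], [0.788, 0.615, -0.0], [-0.0, -0.0, -1.0]]
wrist_force: [0.5, 0.4, 0.8]
gripper_width: 0.65
finger_force: 0.0
```

Emit:
{"fn": "step_arm", "kwargs": {
  "moves": "-0.3 0.15 -0.05 0 0 0 0; -0.3 0.3 -0.1 0 0 0 0; -0.3 0.5 -0.15 0 0 0 0; -0.3 0.7 -0.2 0 0 0 0; -0.3 0.9 -0.3 0 0 0 0; -0.3 1 -0.37 0 0 0 0; -0.3 1 -0.37 0 0 0 0; -0.3 1 -0.37 0 0 0 0; -0.3 1 -0.37 0 0 0 0; -0.3 1 -0.37 0 0 0 0"
}}

```text
time: 76.45
eef_pos: [0.4374, 0.2952, 0.201]
ee_rot: [[-0.615, 0.788, -0.0], [0.788, 0.615, -0.0], [-0.0, -0.0, -1.0]]
wrist_force: [0.8, 0.1, 0.3]
gripper_width: 0.648
finger_force: 0.0
```

Run:
```python
from h import *
go(.4235,.311,.2,128);caps()
```

```text
go [ 0.175 -0.01   0.009] [-0.      0.     -0.0001]
cap (np.float64(287.1), np.float64(166.1)) (756, (273, 150, 30, 33)) [0.4205 0.3144] [ 0.0255 -0.0015  0.111 ]
cap (np.float64(216.7), np.float64(198.7)) (126, (203, 193, 22, 19)) [0.3875 0.2504] [-0.0046 -0.0669  0.111 ]
cap (np.float64(199.9), np.float64(219.8)) (761, (185, 204, 31, 33)) [0.3861 0.2229] [-0.0254 -0.0849  0.1111]
```

Emit:
{"fn": "step_arm", "kwargs": {
  "moves": "-0.3 0.1 0 0.1 0 0 0; -0.3 0.205 0 0.2 0 0 0; -0.3 0.205 0 0.35 0 0 0; -0.3 0.205 0 0.55 0 0 0; -0.3 0.205 0 0.75 0 0 0; -0.3 0.205 0 0.95 0 0 0; -0.3 0.205 0 1 0 0 0; -0.3 0.205 0 1 0 0 0; -0.3 0.205 0 1 0 0 0; -0.3 0.205 0 1 0 0 0"
}}

```text
time: 77.75
eef_pos: [0.4222, 0.3154, 0.082]
ee_rot: [[-0.616, 0.788, 0.002], [0.788, 0.616, 0.001], [-0.0, 0.002, -1.0]]
wrist_force: [0.2, 0.3, 0.2]
gripper_width: 0.649
finger_force: 0.0
```

Emit:
{"fn": "step_arm", "kwargs": {
  "moves": "-0.3 0 0 0.2 0 0 0; -0.3 0 0 0.35 0 0 0; -0.3 0 0 0.47 0 0 0; -0.3 0 0 0.47 0 0 0; -0.3 0 0 0.47 0 0 0; 1 0 0 0.47 0 0 0; 1 0 0 0.47 0 0 0; 1 0 0 0.47 0 0 0; 1 0 0 0.47 0 0 0; 1 0 0 0.47 0 0 0",
  "newtons": 35
}}

```text
time: 79.0
eef_pos: [0.4221, 0.3154, 0.0254]
ee_rot: [[-0.616, 0.788, 0.001], [0.788, 0.616, 0.0], [-0.0, 0.001, -1.0]]
wrist_force: [-0.9, -1.1, 5.2]
gripper_width: 0.315
finger_force: 34.5
```

Emit:
{"fn": "step_arm", "kwargs": {
  "moves": "1 0 0 -0.2 0 0 0; 1 0 0 -0.4 0 0 0; 1 0 0 -0.6 0 0 0; 1 0 0 -0.8 0 0 0; 1 0 0 -1 0 0 0; 1 0 0 -1 0 0 0; 1 0 0 -1 0 0 0; 1 0 0 -1 0 0 0; 1 0 0 -1 0 0 0; 1 0 0 -1 0 0 0"
}}

```text
time: 80.25
eef_pos: [0.4214, 0.3149, 0.1443]
ee_rot: [[-0.616, 0.787, -0.001], [0.787, 0.616, -0.001], [-0.0, -0.001, -1.0]]
wrist_force: [0.4, 0.0, -0.1]
gripper_width: 0.319
finger_force: 34.5
```

Run:
```python
from h import *
p,R,s=pose();print(p,s['gripper_width']);held()
go(.6244,.2010,.144,128)
```

```text
[0.42140436 0.31488598 0.14429905] 0.31873945647059426
bbox 254 321 250 330 [(-0.004, [337.4, 256.6, 325.1]), (-0.002, [333.9, 256.4, 325.4]), (0, [330.3, 256.2, 325.7]), (0.002, [326.7, 256.0, 325.9]), (0.004, [323.0, 255.7, 326.2])]
go [-1.79   0.746  0.003] [-0.0001  0.      0.0001]
```

Emit:
{"fn": "step_arm", "kwargs": {
  "moves": "1 -0.12 0.05 0 0 0 0; 1 -0.25 0.1 0 0 0 0; 1 -0.4 0.15 0 0 0 0; 1 -0.55 0.22 0 0 0 0; 1 -0.7 0.28 0 0 0 0; 1 -0.82 0.33 0 0 0 0; 1 -0.9 0.37 0 0 0 0; 1 -0.9 0.37 0 0 0 0; 1 -0.9 0.37 0 0 0 0; 1 -0.9 0.37 0 0 0 0"
}}

```text
time: 81.55
eef_pos: [0.5225, 0.258, 0.1448]
ee_rot: [[-0.617, 0.787, -0.0], [0.787, 0.617, 0.0], [0.0, -0.0, -1.0]]
wrist_force: [-0.3, 1.3, -0.2]
gripper_width: 0.315
finger_force: 34.5
```

Emit:
{"fn": "step_arm", "kwargs": {
  "moves": "1 -0.12 0.05 0 0 0 0; 1 -0.25 0.1 0 0 0 0; 1 -0.4 0.15 0 0 0 0; 1 -0.55 0.22 0 0 0 0; 1 -0.7 0.28 0 0 0 0; 1 -0.82 0.33 0 0 0 0; 1 -0.9 0.375 0 0 0 0; 1 -0.9 0.375 0 0 0 0; 1 -0.9 0.375 0 0 0 0; 1 -0.9 0.375 0 0 0 0"
}}

```text
time: 82.8
eef_pos: [0.6245, 0.2008, 0.1449]
ee_rot: [[-0.617, 0.787, -0.0], [0.787, 0.617, 0.0], [0.0, -0.0, -1.0]]
wrist_force: [-0.2, 0.5, 0.4]
gripper_width: 0.321
finger_force: 34.5
```

Run:
```python
from h import *
x=np.array([-.616,.788]);q=np.array([.6243,.2008])-.0017*x;go(*q,.075,128);print(pose()[0])
```

```text
go [-0.013 -0.001  0.583] [-0.     -0.      0.0003]
[0.62452428 0.20078491 0.14490689]
```

Emit:
{"fn": "step_arm", "kwargs": {
  "moves": "1 -0.013 0 0.1 0 0 0; 1 -0.013 0 0.2 0 0 0; 1 -0.013 0 0.3 0 0 0; 1 -0.013 0 0.4 0 0 0; 1 -0.013 0 0.5 0 0 0; 1 -0.013 0 0.57 0 0 0; 1 -0.013 0 0.6 0 0 0; 1 -0.013 0 0.62 0 0 0; 1 -0.013 0 0.64 0 0 0; 1 -0.013 0 0.66 0 0 0"
}}

```text
time: 84.05
eef_pos: [0.6267, 0.1994, 0.0699]
ee_rot: [[-0.616, 0.788, 0.001], [0.788, 0.616, -0.0], [-0.001, 0.001, -1.0]]
wrist_force: [-8.4, -2.3, 25.1]
gripper_width: 0.321
finger_force: 37.4
```

Run:
```python
from h import *
p,R,s=pose();print(p,'tool F',R.T@s['wrist_force'],'tool T',R.T@s['ft_torque'])
```

```text
[0.62668601 0.19938095 0.0699212 ] tool F [  3.30589512  -7.98517979 -25.14127659] tool T [2.19026186 0.52314549 0.05070608]
```

Emit:
{"fn": "step_arm", "kwargs": {
  "moves": "1 0 0 -0.06 0 0 0; 1 0 0 -0.06 0 0 0; 1 0.004 -0.012 -0.06 0 0 0; 1 0.004 -0.012 -0.06 0 0 0; 1 0.004 -0.012 -0.04 0 0 0; 1 0.004 -0.012 -0.02 0 0 0; 1 0.004 -0.012 0 0 0 0; 1 0.004 -0.012 0 0 0 0; 1 0.004 -0.012 0 0 0 0; 1 0.004 -0.012 0 0 0 0"
}}

```text
time: 85.3
eef_pos: [0.6252, 0.1987, 0.07]
ee_rot: [[-0.616, 0.788, 0.001], [0.788, 0.616, -0.0], [-0.001, 0.001, -1.0]]
wrist_force: [-6.4, -1.7, 20.0]
gripper_width: 0.313
finger_force: 37.6
```

Run:
```python
from h import *
p,R,s=pose();print(p,'tool F',R.T@s['wrist_force'],'tool T',R.T@s['ft_torque'])
```

```text
[0.62516093 0.19872803 0.07001285] tool F [  2.58754525  -6.12352187 -19.96735087] tool T [1.95608992 0.42785701 0.0888163 ]
```

Emit:
{"fn": "step_arm", "kwargs": {
  "moves": "1 0 0 -0.06 0 0 0; 1 0 0 -0.06 0 0 0; 1 0.013 0 -0.06 0 0 0; 1 0.013 0 -0.06 0 0 0; 1 0.013 0 -0.04 0 0 0; 1 0.013 0 -0.02 0 0 0; 1 0.013 0 0 0 0 0; 1 0.013 0 0 0 0 0; 1 0.013 0 0 0 0 0; 1 0.013 0 0 0 0 0"
}}

```text
time: 86.55
eef_pos: [0.6242, 0.2004, 0.0655]
ee_rot: [[-0.617, 0.787, 0.001], [0.787, 0.617, 0.001], [0.0, 0.002, -1.0]]
wrist_force: [0.5, 2.0, 1.3]
gripper_width: 0.314
finger_force: 35.0
```

Run:
```python
from h import *
p,R,s=pose();print(p,'tool F',R.T@s['wrist_force'],'tool T',R.T@s['ft_torque'])
```

```text
[0.62416842 0.20042548 0.06548735] tool F [ 1.29672291  1.65019002 -1.29275287] tool T [-0.61572758  0.2338218  -0.04828739]
```

It is in. I lower it, release, and fetch the last stick.

Emit:
{"fn": "step_arm", "kwargs": {
  "moves": "1 0 0 0.04 0 0 0; 1 0 0 0.08 0 0 0; 1 0 0 0.12 0 0 0; 1 0 0 0.16 0 0 0; 1 0 0 0.2 0 0 0; 1 0 0 0.24 0 0 0; 1 0 0 0.26 0 0 0; 1 0 0 0.26 0 0 0; 0.3 0 0 0.26 0 0 0; 0 0 0 0.26 0 0 0"
}}

```text
time: 87.8
eef_pos: [0.6223, 0.1968, 0.0332]
ee_rot: [[-0.616, 0.788, -0.004], [0.788, 0.615, -0.004], [-0.001, -0.005, -1.0]]
wrist_force: [-1.5, 0.4, -0.7]
gripper_width: 0.495
finger_force: 0.0
```

Emit:
{"fn": "step_arm", "kwargs": {
  "moves": "0 0 0 0 0 0 0; 0 0 0 -0.1 0 0 0; 0 0 0 -0.3 0 0 0; 0 0 0 -0.5 0 0 0; 0 0 0 -0.7 0 0 0; 0 0 0 -0.9 0 0 0; 0 0 0 -1 0 0 0; -0.3 0 0 -1 0 0 0; -0.3 0 0 -1 0 0 0; -0.3 0 0 -1 0 0 0"
}}

```text
time: 89.05
eef_pos: [0.623, 0.1992, 0.1531]
ee_rot: [[-0.616, 0.787, -0.002], [0.787, 0.616, -0.001], [0.001, -0.002, -1.0]]
wrist_force: [0.0, 0.2, -0.2]
gripper_width: 0.651
finger_force: 0.0
```

Run:
```python
from h import *
go(.387,.2205,.2,128)
```

```text
go [ 1.352 -1.44  -0.387] [-0.0003 -0.0001  0.0001]
```

Emit:
{"fn": "step_arm", "kwargs": {
  "moves": "-0.3 0.1 -0.1 -0.2 0 0 0; -0.3 0.2 -0.2 -0.39 0 0 0; -0.3 0.35 -0.35 -0.39 0 0 0; -0.3 0.5 -0.5 -0.39 0 0 0; -0.3 0.6 -0.65 -0.39 0 0 0; -0.3 0.68 -0.72 -0.39 0 0 0; -0.3 0.68 -0.72 -0.39 0 0 0; -0.3 0.68 -0.72 -0.39 0 0 0; -0.3 0.68 -0.72 -0.39 0 0 0; -0.3 0.68 -0.72 -0.39 0 0 0"
}}

```text
time: 90.3
eef_pos: [0.5058, 0.2104, 0.201]
ee_rot: [[-0.616, 0.788, -0.0], [0.788, 0.616, -0.0], [0.0, -0.0, -1.0]]
wrist_force: [0.3, 0.5, -0.2]
gripper_width: 0.65
finger_force: 0.0
```

Emit:
{"fn": "step_arm", "kwargs": {
  "moves": "-0.3 0.1 -0.1 0 0 0 0; -0.3 0.2 -0.2 0 0 0 0; -0.3 0.35 -0.35 0 0 0 0; -0.3 0.5 -0.5 0 0 0 0; -0.3 0.6 -0.65 0 0 0 0; -0.3 0.67 -0.72 0 0 0 0; -0.3 0.67 -0.72 0 0 0 0; -0.3 0.67 -0.72 0 0 0 0; -0.3 0.67 -0.72 0 0 0 0; -0.3 0.67 -0.72 0 0 0 0"
}}

```text
time: 91.55
eef_pos: [0.3882, 0.2205, 0.201]
ee_rot: [[-0.616, 0.788, -0.0], [0.788, 0.616, 0.0], [0.0, -0.0, -1.0]]
wrist_force: [-0.5, -0.1, 0.6]
gripper_width: 0.649
finger_force: 0.0
```

Run:
```python
from h import *
p,R,s=pose();print(p,np.round(s['joints'],2));caps()
```

```text
[0.38817671 0.22053538 0.20100993] [-0.2   0.04 -0.42  1.98  0.02  1.12  0.03]
cap (np.float64(286.0), np.float64(170.5)) (60, (274, 167, 24, 11)) [0.373 0.236] [ 0.0215 -0.0024  0.111 ]
cap (np.float64(285.0), np.float64(191.7)) (761, (271, 176, 29, 33)) [0.3843 0.22  ] [ 0.0019 -0.0034  0.111 ]
```

Emit:
{"fn": "step_arm", "kwargs": {
  "moves": "-0.3 0.016 -0.016 0.2 0 0 0; -0.3 0.016 -0.016 0.4 0 0 0; -0.3 0.016 -0.016 0.6 0 0 0; -0.3 0.016 -0.016 0.8 0 0 0; -0.3 0.016 -0.016 1 0 0 0; -0.3 0.016 -0.016 1 0 0 0; -0.3 0.016 -0.016 1 0 0 0; -0.3 0.016 -0.016 1 0 0 0; -0.3 0.016 -0.016 1 0 0 0; -0.3 0.016 -0.016 1 0 0 0"
}}

```text
time: 92.85
eef_pos: [0.3854, 0.2211, 0.0815]
ee_rot: [[-0.616, 0.788, 0.001], [0.788, 0.616, 0.0], [-0.0, 0.001, -1.0]]
wrist_force: [0.4, -0.7, -0.6]
gripper_width: 0.655
finger_force: 0.0
```

Emit:
{"fn": "step_arm", "kwargs": {
  "moves": "-0.3 0 0 0.2 0 0 0; -0.3 0 0 0.35 0 0 0; -0.3 0 0 0.47 0 0 0; -0.3 0 0 0.47 0 0 0; -0.3 0 0 0.47 0 0 0; 1 0 0 0.47 0 0 0; 1 0 0 0.47 0 0 0; 1 0 0 0.47 0 0 0; 1 0 0 0.47 0 0 0; 1 0 0 0.47 0 0 0",
  "newtons": 35
}}

```text
time: 94.1
eef_pos: [0.3856, 0.2212, 0.0254]
ee_rot: [[-0.616, 0.788, 0.001], [0.788, 0.616, 0.0], [-0.0, 0.001, -1.0]]
wrist_force: [-0.6, -1.3, 6.5]
gripper_width: 0.32
finger_force: 34.4
```

Emit:
{"fn": "step_arm", "kwargs": {
  "moves": "1 0 0 -0.2 0 0 0; 1 0 0 -0.4 0 0 0; 1 0 0 -0.6 0 0 0; 1 0 0 -0.8 0 0 0; 1 0 0 -1 0 0 0; 1 0 0 -1 0 0 0; 1 0 0 -1 0 0 0; 1 0 0 -1 0 0 0; 1 0 0 -1 0 0 0; 1 0 0 -1 0 0 0"
}}

```text
time: 95.35
eef_pos: [0.3849, 0.2208, 0.1443]
ee_rot: [[-0.616, 0.787, -0.001], [0.787, 0.616, -0.0], [0.0, -0.001, -1.0]]
wrist_force: [0.7, 1.5, -0.7]
gripper_width: 0.319
finger_force: 34.5
```

Run:
```python
from h import *
p,R,s=pose();print(p,s['gripper_width']);held()
print(np.array([.6242,.2004])+.05*np.array([-.616,.788]));go(.593,.2396,.144,128)
```

```text
[0.38487848 0.22080996 0.14434147] 0.3193529660629149
bbox 254 321 253 333 [(-0.004, [337.5, 256.7, 325.2]), (-0.002, [333.9, 256.4, 325.4]), (0, [330.3, 256.2, 325.7]), (0.002, [326.7, 256.0, 326.0]), (0.004, [323.0, 255.8, 326.2])]
[0.5934 0.2398]
go [-0.945  1.461  0.003] [-0.0001 -0.      0.0001]
```

Emit:
{"fn": "step_arm", "kwargs": {
  "moves": "1 -0.06 0.1 0 0 0 0; 1 -0.12 0.2 0 0 0 0; 1 -0.2 0.32 0 0 0 0; 1 -0.28 0.44 0 0 0 0; 1 -0.36 0.56 0 0 0 0; 1 -0.43 0.67 0 0 0 0; 1 -0.46 0.73 0 0 0 0; 1 -0.46 0.73 0 0 0 0; 1 -0.46 0.73 0 0 0 0; 1 -0.46 0.73 0 0 0 0"
}}

```text
time: 96.65
eef_pos: [0.4876, 0.2314, 0.1448]
ee_rot: [[-0.617, 0.787, -0.0], [0.787, 0.617, -0.0], [-0.0, -0.0, -1.0]]
wrist_force: [-0.1, 0.5, -0.0]
gripper_width: 0.312
finger_force: 34.5
```

Emit:
{"fn": "step_arm", "kwargs": {
  "moves": "1 -0.06 0.1 0 0 0 0; 1 -0.12 0.2 0 0 0 0; 1 -0.2 0.32 0 0 0 0; 1 -0.28 0.44 0 0 0 0; 1 -0.36 0.56 0 0 0 0; 1 -0.43 0.67 0 0 0 0; 1 -0.47 0.733 0 0 0 0; 1 -0.47 0.733 0 0 0 0; 1 -0.47 0.733 0 0 0 0; 1 -0.47 0.733 0 0 0 0"
}}

```text
time: 97.9
eef_pos: [0.5916, 0.2413, 0.1449]
ee_rot: [[-0.617, 0.787, -0.0], [0.787, 0.617, -0.0], [-0.0, -0.0, -1.0]]
wrist_force: [0.3, 0.1, -0.2]
gripper_width: 0.319
finger_force: 34.6
```

Run:
```python
from h import *
go(.5922,.2412,.066,128)
```

```text
go [-0.004  0.003  0.658] [-0.      0.      0.0002]
```

Emit:
{"fn": "step_arm", "kwargs": {
  "moves": "1 -0.004 0.003 0.1 0 0 0; 1 -0.004 0.003 0.2 0 0 0; 1 -0.004 0.003 0.3 0 0 0; 1 -0.004 0.003 0.4 0 0 0; 1 -0.004 0.003 0.5 0 0 0; 1 -0.004 0.003 0.57 0 0 0; 1 -0.004 0.003 0.6 0 0 0; 1 -0.004 0.003 0.62 0 0 0; 1 -0.004 0.003 0.64 0 0 0; 1 -0.004 0.003 0.66 0 0 0"
}}

```text
time: 99.15
eef_pos: [0.593, 0.2413, 0.0658]
ee_rot: [[-0.616, 0.788, 0.001], [0.788, 0.616, 0.0], [-0.0, 0.001, -1.0]]
wrist_force: [0.2, 0.7, 0.2]
gripper_width: 0.318
finger_force: 34.6
```

Run:
```python
from h import *
p,R,s=pose();print(p,'tool F',R.T@s['wrist_force'],'tool T',R.T@s['ft_torque'])
```

```text
[0.59297022 0.24127031 0.06579147] tool F [ 0.4678034   0.61912724 -0.20423502] tool T [-0.05568787  0.01539604 -0.00846043]
```

It went straight in. I lower it fully, release and retreat.

Emit:
{"fn": "step_arm", "kwargs": {
  "moves": "1 0 0 0.04 0 0 0; 1 0 0 0.08 0 0 0; 1 0 0 0.12 0 0 0; 1 0 0 0.16 0 0 0; 1 0 0 0.2 0 0 0; 1 0 0 0.24 0 0 0; 1 0 0 0.26 0 0 0; 1 0 0 0.26 0 0 0; 0.3 0 0 0.26 0 0 0; 0 0 0 0.26 0 0 0"
}}

```text
time: 100.4
eef_pos: [0.5926, 0.2405, 0.0344]
ee_rot: [[-0.616, 0.788, -0.0], [0.788, 0.616, -0.001], [-0.001, -0.001, -1.0]]
wrist_force: [-0.0, 0.1, 0.5]
gripper_width: 0.498
finger_force: 0.0
```

Emit:
{"fn": "step_arm", "kwargs": {
  "moves": "0 0 0 0 0 0 0; 0 0 0 -0.1 0 0 0; 0 0 0 -0.3 0 0 0; 0 0 0 -0.5 0 0 0; 0 0 0 -0.7 0 0 0; 0 0 0 -0.9 0 0 0; 0 0 0 -1 0 0 0; 0 0 0 -1 0 0 0; 0 0 0 -1 0 0 0; 0 0 0 -1 0 0 0"
}}

```text
time: 101.65
eef_pos: [0.592, 0.2407, 0.1531]
ee_rot: [[-0.616, 0.787, -0.002], [0.787, 0.616, -0.001], [0.0, -0.002, -1.0]]
wrist_force: [0.5, -0.0, 0.3]
gripper_width: 0.501
finger_force: 0.0
```

Emit:
{"fn": "step_arm", "kwargs": {
  "moves": "0 0.1 -0.2 -0.2 0 0 0; 0 0.2 -0.4 -0.4 0 0 0; 0 0.3 -0.6 -0.6 0 0 0; 0 0.4 -0.8 -0.8 0 0 0; 0 0.5 -1 -0.8 0 0 0; 0 0.5 -1 -0.8 0 0 0; 0 0.5 -1 -0.8 0 0 0; 0 0.5 -1 -0.8 0 0 0; 0 0.5 -1 -0.8 0 0 0; 0 0.5 -1 -0.8 0 0 0"
}}

```text
time: 102.9
eef_pos: [0.4615, 0.2144, 0.2501]
ee_rot: [[-0.616, 0.788, -0.0], [0.788, 0.616, -0.0], [0.0, -0.0, -1.0]]
wrist_force: [-0.1, -0.9, 0.3]
gripper_width: 0.501
finger_force: 0.0
```

Run:
```python
from h import *
t=camera('top');s=camera('side');m=camera_model('top');ms=camera_model('side')
cv2.imwrite('pics/tf.png',t[:,:,::-1]);cv2.imwrite('pics/sf.png',s[:,:,::-1])
H=[(.5941,.2386),(.6247,.1994),(.6556,.1599),(.686,.12)]
for b in blobs(t,105,125,amin=25)[0]:
    q=plane(m,b[0],.097)[:2]
    if .3<q[0]<.75 and -.1<q[1]<.4:print('top',b[:2],np.round(q,4),'off',round(min(np.linalg.norm(q-np.array(h)) for h in H),4))
for h in H:print(np.round(proj(ms,(*h,.097)),1),np.round(proj(ms,(*h,.085)),1))
for b in blobs(s,105,125,amin=40)[0]:print('side',b)
# basket: compare hanging region with that after hanging; bystanders: diff with start
s10=cv2.imread('pics/s10.png')[:,:,::-1]
d=np.abs(s.astype(int)-s10).max(2)[190:400,330:500];print('hang diff px',(d>60).sum())
t0=cv2.imread('pics/top0.png')[:,:,::-1]
d=(np.abs(cv2.blur(t,(3,3)).astype(int)-cv2.blur(t0,(3,3))).max(2)>60).astype(np.uint8)
for n,(u,v) in dict(bottle=(140,195),jar=(180,225),tape=(363,172),eraser=(283,214),pink=(328,165),p1=(297,173),p2=(309,191)).items():print(n,int(d[v-12:v+12,u-12:u+12].sum()))
```

```text
top ((np.float64(262.0), np.float64(173.2)), 73) [0.6839 0.1207] off 0.0022
top ((np.float64(249.0), np.float64(183.1)), 70) [0.6527 0.1589] off 0.0031
top ((np.float64(235.3), np.float64(192.8)), 71) [0.6223 0.1988] off 0.0024
top ((np.float64(221.8), np.float64(202.9)), 71) [0.5911 0.2377] off 0.0031
[245.7 189.6] [245.8 193.3]
[262.5 191.7] [262.5 195.4]
[279.7 193.9] [279.6 197.6]
[297.1 196.2] [297.  199.9]
side ((np.float64(403.7), np.float64(193.8)), 71, (400, 176, 9, 36))
side ((np.float64(245.9), np.float64(193.4)), 94, (242, 188, 9, 12))
side ((np.float64(262.9), np.float64(195.5)), 95, (259, 190, 9, 12))
side ((np.float64(440.5), np.float64(205.0)), 64, (436, 191, 9, 29))
side ((np.float64(279.9), np.float64(197.5)), 98, (276, 192, 9, 12))
side ((np.float64(297.1), np.float64(199.6)), 99, (293, 194, 10, 12))
hang diff px 383
bottle 0
jar 163
tape 0
eraser 0
pink 0
p1 0
p2 0
```

Run:
```python
from h import *
for n in('s10','sf'):
    im=cv2.imread(f'pics/{n}.png')[:,:,::-1].copy();c=im[190:400,330:500].copy()
    h=cv2.cvtColor(c,cv2.COLOR_RGB2HSV)
    for nm,lo,hi in(('yel',(20,130,60),(32,255,255)),('red',(0,180,60),(4,255,255)),('or',(5,190,120),(12,255,255))):
        k=cv2.inRange(h,lo,hi);y,x=np.nonzero(k);print(n,nm,len(x),np.round([np.median(x),np.median(y)],1))
a=cv2.imread('pics/s10.png').astype(int);b=cv2.imread('pics/sf.png').astype(int);d=np.abs(a-b).max(2)[190:400,330:500]>60;y,x=np.nonzero(d);print(x.min(),x.max(),y.min(),y.max(),np.median(x),np.median(y))
s0=cv2.imread('pics/side0.png').astype(int);print('jar side diff',(np.abs(s0-b).max(2)[185:212,195:218]>60).sum())
t0=cv2.imread('pics/top0.png');t=cv2.imread('pics/tf.png')
d=np.abs(cv2.blur(t,(3,3)).astype(int)-cv2.blur(t0,(3,3))).max(2)[205:245,160:200]>60;y,x=np.nonzero(d);print('jar top diff box',x.min()+160,x.max()+160,y.min()+205,y.max()+205)
for i in(t0,t):print(cv2.cvtColor(i,cv2.COLOR_BGR2GRAY)[225,166:196:2])
```

```text
s10 yel 5209 [ 54. 128.]
s10 red 1591 [152.  79.]
s10 or 76 [ 41. 134.]
sf yel 5217 [ 55. 128.]
sf red 1462 [152.  79.]
sf or 55 [ 28. 136.]
0 104 0 121 30.0 95.0
jar side diff 77
jar top diff box 161 185 205 243
[133 133 130 194 184 183 186 186 187 192 122 106  81 136 134]
[104 102 106  50  98 100 100 101 100  99  99  99  98  99 100]
```

Run:
```python
from h import *
m=camera_model('top')
for n in('top0','t4','t6','t10','tf'):
    im=cv2.imread(f'pics/{n}.png');h=cv2.cvtColor(im,cv2.COLOR_BGR2HSV);k=cv2.inRange(h,(0,0,140),(180,45,255))[180:275,110:215]
    N,l,st,c=cv2.connectedComponentsWithStats(k)
    print(n,[(np.round(c[i]+[110,180],1).tolist(),int(st[i,4])) for i in range(1,N) if st[i,4]>30])
im=cv2.imread('pics/tf.png');g=cv2.cvtColor(im,cv2.COLOR_BGR2GRAY)
print(g[205:250:3,156:216:3])
t0=cv2.cvtColor(cv2.imread('pics/top0.png'),cv2.COLOR_BGR2GRAY);print(t0[205:250:3,156:216:3])
print(proj(m,(.4615,.2144,.35)),proj(m,(.4615,.2144,.5)))
ms=camera_model('side');q=plane(m,(179,224),.055);print(q,proj(ms,q))
for n in('side0','sf'):print(cv2.cvtColor(cv2.imread(f'pics/{n}.png'),cv2.COLOR_BGR2GRAY)[186:214:3,190:224:3])
```

```text
top0 [([181.4, 182.5], 146), ([128.4, 189.0], 87), ([139.2, 198.0], 202), ([178.8, 223.3], 179)]
t4 [([181.1, 182.6], 153), ([136.2, 195.1], 330), ([178.8, 223.4], 182)]
t6 [([181.2, 182.6], 152), ([128.4, 189.0], 88), ([139.1, 197.7], 216), ([178.8, 223.3], 180)]
t10 [([181.3, 182.6], 150), ([128.4, 189.0], 88), ([139.1, 197.9], 212), ([178.8, 223.3], 179)]
tf [([177.8, 181.9], 104), ([128.4, 189.0], 88), ([139.2, 197.8], 213), ([191.4, 209.0], 35)]
[[ 88  93  44  98  98 102 103 104 106 108 111 116 124 131 130 101 103 103
  104  70]
 [ 94  96  98  92 102 103 106 108 112 116 122 130 134 134 131  75 105 102
  103 103]
 [ 98 100 103  41 107 107 110 112 120 128 133 133 130 115 101 103  86 103
  105 108]
 [103 101 104 101  83 112 117 127 131 134 130 124  87 100 103 102 100 106
  109 113]
 [ 93 103 103 103  43 132 130 133 131 126 101  95  98 100  99 101 102  95
  116 125]
 [ 85 104 102 103 103  70 131 126 110  95  98  98  98 101 100  96  97  91
  115 135]
 [139  78 103 103 103  46 116 105  98  99  98  99  98  99 100  99  95  94
   87 136]
 [136  59 103 103 103 102 106 102 102 100  99 100 
[... 2455 characters left out ...]
08 105 104 102  96  75 114  87 107]
 [137 143 141 112 100  96  99  94 115  65  64  65]
 [139 140 142 140 140 127 131 143 144  39  41  38]
 [140 142 142 140 139 137 140 142 143  47  41  36]]
[[124 123 126 101 109 111 106 108 103  84  73  78]
 [122 122 122 155 176 175 179  88 113 124 118 113]
 [123 124 123 176 173 148  79  85 124 123 123 125]
 [123 122 121  98 109  94  90  90 125 122 122 127]
 [123 121 124 114 115 104 110 112 122 126 123 122]
 [123 119 124 125 124 122 104 109  88  87 127 123]
 [125 124 122  96  87  91  90  86  71  63  63  58]
 [121 126 125  96  86  84  86  80  66  64  61  60]
 [122 124 124 122 127  66  69  60  62  60  60  62]
 [123 124 123 122  76  58  64  63  63  59  59  59]]
```

The jar is only hidden from above by the hand; the side view shows it in place. The sticks are fully down and the basket is unchanged, so I hand in.

```bash
python3 -c "
from station import *
print(hand_in())"
```

```text
the job is handed in; nothing more can be done
None
```

I handed the job in; no verdict came back. By my last camera check, the basket hangs on the hook with both stamps (red and orange; no green one was seen), all four glue sticks are fully down in the block, and the bottle, jar, tape and eraser have not moved.

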